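# Nest the domed lids in their carrier and clip it shut

## Task

Pack away the domed steel lids that are drying upside down on the grey tray: nest them, still upside down, in the middle of the square carrier base, largest at the bottom and each smaller one cupped inside the next, level and centred. Then set the white hood over the stack so that its flange lies fully home and flat in the pocket of the base, and only then fold all four clip flaps down flat over the flange. Leave the mug, spray bottle, brush and sewing box where they are.

Things in the scene. Friction and masses are not known exactly. Their poses are not given: they have to be found in the camera images.
- base: grey square carrier base, 193 mm outside, fixed; z up. Origin: middle of its underside, on the work surface. Its shallow square pocket, 181 mm wide and 6 mm deep, has its floor 4 mm above the origin; the surrounding rim is 6 mm thick and 10 mm high. Its +x side is the far one, +y the left one.
- base_in (a point): middle of the pocket floor (small white disc), where the stack of lids stands; axes as the base's.
- hood: white square hood, open below, loose, 300 g: walls 132 mm square outside (126 inside), 75 mm high (72 inside; a stack of four lids is 67), with a flange 175 mm square and 6 mm thick round its lower edge that fits flat into the pocket of the base (3 mm of play all round, any quarter turn). Origin: middle of its open underside; z up.
- hood_handle (a point): middle of the top face of the hood's grey bar handle, 105 mm above the hood's underside; the bar is 16 mm thick along the hood's x, 60 mm long along its y and 30 mm high, standing on the hood's flat top.
- tray: grey plastic drip tray, fixed, 330 mm square, floor 4 mm thick, lip 9 mm high; the lids start on its floor. Origin: middle of its underside.
- cover_a: Largest domed steel lid, rim 112 mm across, wall 3 mm, 90 g; None if absent. Starts upside down on its flat black knob (28 mm across, 10 high). Origin: knob's flat face, lowest point; z up out of the hollow. Rim 34 mm above the origin, wall there upright for 13 mm, then domed. Flat inner floor, about 57 mm wide, 13 mm above the origin: a smaller lid's knob stands on it. Pinch it by the rim.
- cover_b: Second largest domed steel lid, rim 96 mm across, wall 3 mm, 77 g; None if absent. Starts upside down on its flat black knob (28 mm across, 10 high). Origin: knob's flat face, lowest point; z up out of the hollow. Rim 32 mm above the origin, wall there upright for 12 mm, then domed. Flat inner floor, about 55 mm wide, 13 mm above the origin: a smaller lid's knob stands on it. Pinch it by the rim.
- cover_c: Third largest domed steel lid, rim 80 mm across, wall 3 mm, 64 g; None if absent. Starts upside down on its flat black knob (28 mm across, 10 high). Origin: knob's flat face, lowest point; z up out of the hollow. Rim 30 mm above the origin, wall there upright for 11 mm, then domed. Flat inner floor, about 51 mm wide, 13 mm above the origin: a smaller lid's knob stands on it. Pinch it by the rim.
- cover_d: Smallest domed steel lid, rim 64 mm across, wall 3 mm, 51 g; None if absent. Starts upside down on its flat black knob (28 mm across, 10 high). Origin: knob's flat face, lowest point; z up out of the hollow. Rim 28 mm above the origin, wall there upright for 10 mm, then domed. Flat inner floor, about 44 mm wide, 13 mm above the origin: a smaller lid's knob stands on it. Pinch it by the rim.
- flap_far (a joint): clip flap in the middle of the far (+x of the base) side of the carrier base, a stiff hinge: 0 = folded down flat over the flange of the hood, 1.57 = standing upright, larger = leaning outwards; it starts at 1.6 to 2.0 and stays where it is left (about 1.5 N at the tip moves it). See flap_far_hinge.
- flap_far_hinge (a point): middle of the hinge line of the far (+x of the base) clip flap, 99 mm out from the middle of the base and 13.5 mm above the work surface. The flap is a white plastic plate 27 mm long from the hinge, 40 mm wide along it and 4 mm thick, centred on the hinge line; folded down it reaches inwards over the rim and the flange, its upper face 15.5 mm above the work surface.
- flap_left (a joint): clip flap in the middle of the left (+y of the base) side of the carrier base, a stiff hinge: 0 = folded down flat over the flange of the hood, 1.57 = standing upright, larger = leaning outwards; it starts at 1.6 to 2.0 and stays where it is left (about 1.5 N at the tip moves it). See flap_left_hinge.
- flap_left_hinge (a point): middle of the hinge line of the left (+y of the base) clip flap, 99 mm out from the middle of the base and 13.5 mm above the work surface. The flap is a white plastic plate 27 mm long from the hinge, 40 mm wide along it and 4 mm thick, centred on the hinge line; folded down it reaches inwards over the rim and the flange, its upper face 15.5 mm above the work surface.
- flap_near (a joint): clip flap in the middle of the near (-x of the base) side of the carrier base, a stiff hinge: 0 = folded down flat over the flange of the hood, 1.57 = standing upright, larger = leaning outwards; it starts at 1.6 to 2.0 and stays where it is left (about 1.5 N at the tip moves it). See flap_near_hinge.
- flap_near_hinge (a point): middle of the hinge line of the near (-x of the base) clip flap, 99 mm out from the middle of the base and 13.5 mm above the work surface. The flap is a white plastic plate 27 mm long from the hinge, 40 mm wide along it and 4 mm thick, centred on the hinge line; folded down it reaches inwards over the rim and the flange, its upper face 15.5 mm above the work surface.
- flap_right (a joint): clip flap in the middle of the right (-y of the base) side of the carrier base, a stiff hinge: 0 = folded down flat over the flange of the hood, 1.57 = standing upright, larger = leaning outwards; it starts at 1.6 to 2.0 and stays where it is left (about 1.5 N at the tip moves it). See flap_right_hinge.
- flap_right_hinge (a point): middle of the hinge line of the right (-y of the base) clip flap, 99 mm out from the middle of the base and 13.5 mm above the work surface. The flap is a white plastic plate 27 mm long from the hinge, 40 mm wide along it and 4 mm thick, centred on the hinge line; folded down it reaches inwards over the rim and the flange, its upper face 15.5 mm above the work surface.
- mug: bystander: blue ceramic mug, 85 mm high, 82 mm wide; not to be disturbed.
- spray_bottle: bystander: chrome spray bottle, 186 mm high; not to be disturbed.
- brush: bystander: wooden brush lying on the worktop; not to be disturbed.
- sewing_box: bystander: small latched plastic sewing box, 134 x 94 x 59 mm; not to be disturbed.
Not all that is in view belongs to the job. Leave any pink or red look-alike of the cover_c alone.

How it is judged:
By the outcome, as a careful person would: the job done as asked, in the order asked, and still so for the second after the job is handed in, with the robot touching nothing.
Of cover_a, cover_b, cover_c, cover_d only 2 to 4 are there at a start; the rules pass over those that are not, and their reading is None.
At some moment in a run one of hood may be knocked a few centimetres aside while the robot is not near it.
It also fails if it takes over 210 s, if anything falls off the work surface, if the arm or the gripper's body presses on something with over 40 N, if the wrist force passes 120 N, or if a joint passes its speed limit or range.

## Robot

A 7-joint arm with a two-finger parallel gripper is mounted at the origin on the work surface. World frame = base frame: x ahead of the robot, y to its left, z up, the work surface at z = 0. Lengths are in m, angles in rad, forces in N, time in s.
With the tool pointing down it reaches from about 0.4 to 0.85 m from the base axis. Payload 4.5 kg.
Tool frame: the origin (TCP) lies midway between the tips of the shut fingers; the grasp point (between the pads) lies 19 mm behind it; z points along the fingers, y is the line along which they close (so a half turn about z gives the same grasp; the last joint's range is limited). The gripper opens to 88 mm and grips with 3 to 60 N. Pads are 18 mm wide; open, the fingers measure 123 mm over their backs; the gripper's body (75 mm by 187 mm) begins 45 mm behind the grasp point.
Start: joints at [-1.208, 0.689, -0.195, 1.565, 0.157, 0.902, -0.215], TCP at [0.202, 0.592, 0.239] pointing down, gripper open.
Joint ranges: [-3.01, 3.01], [-0.46, 2.08], [-1.47, 1.51], [0.13, 2.56], [-1, 4.14], [0.04, 2.09], [-2.66, 2.66]. Speed limits (rad/s): [2.57, 2.57, 3.14, 3.14, 3.14, 3.14, 3.14].

## Interface

Orientations are given as a unit quaternion [x, y, z, w].
In Python, from plant import r, eyes, finish_job gives the robot as it stands. The module is installed in compiled form; this text tells all that it offers.
- The arm moves only by the tool move_arm, never from a script. Its argument "motion" is a list of rows, each a list of 7 numbers: the shift along the tool's x, y, z in mm, then the turn, a rotation vector about the tool's x, y, z in degrees, then the closure, from 0 (fully open) to 1 (shut). A call has 1 to 5 rows; each row is the pose to reach, as a shift and turn from the pose commanded when the call began, along the tool's axes at that moment; what a row does not reach only later rows make up. A row lasts 1/8 s, in which the tool goes at most 62.5 mm and 10.7 degrees, less where a joint would pass 70% of its speed; a pose out of reach is approached as far as the arm can. A call with a gripper value outside its range is refused whole. The fingers move at their own pace and stop on an object; "newtons" is the grip in N (left out, the last holds). Time passes only in rows, so rows that repeat a pose let the fingers close. It gives the time, the measured TCP pose, the force, the opening and the grip force at its end, in the units of the state.
- r.get_state(): the state, without advancing time (a new reading comes with each control period).
- eyes.snapshot(name): name is "scene" or "top"; returns a dict with "frame" (384x512x3 uint8, red, green, blue), "z_map" (384x512 float32, m along the optical axis (not along the pixel's ray), 0 where there is no reading), "intrinsics" (3x3 intrinsics, pixels), "dist" ([k1, k2, p1, p2, k3] as OpenCV has them; the pictures are not rectified), "world_to_cam" (4x4, takes a point from world to camera coordinates). Camera axes: x right, y down, z forward; pixel columns grow to the right and rows downward; lengths in m; the calibration is good to about 2 mm. A picture is of the moment at which its call begins.
- finish_job(): hands the job in; it is judged then, once.
The state is a dict: "clock": time; "q": joint angles; "qd": joint speeds; "joint_torque": joint torques, N m; "tool_pos": TCP position; "eef_rot": TCP orientation; "contact_force": force on the tool from outside, world axes, zero at the start; "moment": the same for the moment, N m; "opening": opening from 0.0 (shut) to 1.0 (fully open); "finger_force": force on a finger pad.
Only numpy, scipy, OpenCV 4.12 (cv2) and the standard library are available. Lean on these libraries where they do the work, as an engineer would, in place of code of your own. Each camera call takes 0.05 s, during which the arm holds its last target. There are 200 camera calls.

## Working session

There is one attempt and no reset: what is moved stays moved. The work goes in short steps, Python scripts to look and compute and a tool call to move; the robot and the scene stay as the last step left them, time stands still between calls to the robot, and variables do not carry over. Pictures are saved under pics/ and viewed, at most 14 in all, crops included, and the job is handed in when it is done.

Besides the shell and the picture viewer there is one more tool, called after ">>>" as name(argument=value, ...) on one line, values as JSON. move_arm: Moves the arm, as the interface text tells. Its arguments: {"type":"object","properties":{"motion":{"type":"array","items":{"type":"array","items":{"type":"number"}}},"newtons":{"type":"number"}},"required":["motion"]}

```bash
mkdir -p pics
cat > h.py <<'E'
import numpy as np, cv2
from scipy.spatial.transform import Rotation as R
from plant import r, eyes, finish_job
def snap(n, f=None):
    s=eyes.snapshot(n)
    if f: cv2.imwrite('pics/'+f, s['frame'][:,:,::-1])
    return s
def world(s):
    "world xyz per pixel from z_map"
    K=s['intrinsics'];h,w=s['z_map'].shape
    u,v=np.meshgrid(np.arange(w),np.arange(h))
    p=cv2.undistortPoints(np.stack([u,v],-1).reshape(-1,1,2).astype(float),K,np.array(s['dist'])).reshape(h,w,2)
    z=s['z_map'];c=np.dstack([p[...,0]*z,p[...,1]*z,z])
    T=np.linalg.inv(s['world_to_cam']);W=c@T[:3,:3].T+T[:3,3]
    W[z==0]=np.nan
    return W
E
python3 - <<'E'
from h import *
for n in('scene','top'):
    s=snap(n,n+'0.png');T=np.linalg.inv(s['world_to_cam']);print(n,T[:3,3].round(3),T[:3,2].round(3))
    np.savez(n+'0.npz',W=world(s),f=s['frame'])
print(r.get_state())
E
```

```text
scene [1.214 1.169 1.333] [-0.348 -0.666 -0.66 ]
top [ 0.363 -0.062  1.557] [ 0.135 -0.024 -0.991]
{'clock': 0.1, 'q': array([-1.20822059,  0.6898888 , -0.19450669,  1.56620906,  0.15731995,
        0.90244329, -0.21508809]), 'qd': array([-0.00073712, -0.00106861,  0.00067295, -0.00211099, -0.00042578,
       -0.00159106, -0.00147948]), 'joint_torque': array([-2.60053326e-03, -5.28507793e+01, -1.27128571e+00, -1.53837955e+01,
       -5.25306934e-02,  2.00238384e-03,  3.70522514e-05]), 'tool_pos': array([0.20167957, 0.59100324, 0.23800518]), 'eef_rot': array([ 1.63605791e-01,  9.86525488e-01, -7.76120376e-04, -6.30564423e-05]), 'contact_force': array([ 0.06951279, -0.30207956, -0.22555727]), 'moment': array([-0.01244067,  0.04601252, -0.06344137]), 'finger_force': 0.0, 'opening': 1.000133591994608}
```

View pics/top0.png

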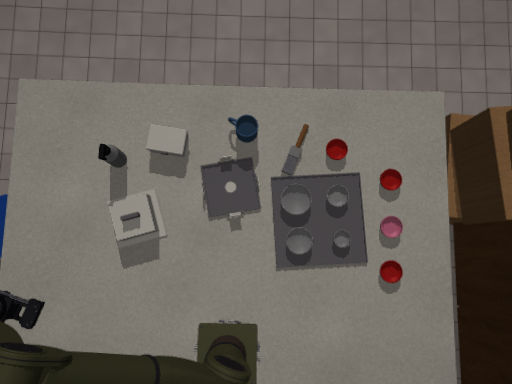

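View pics/scene0.png

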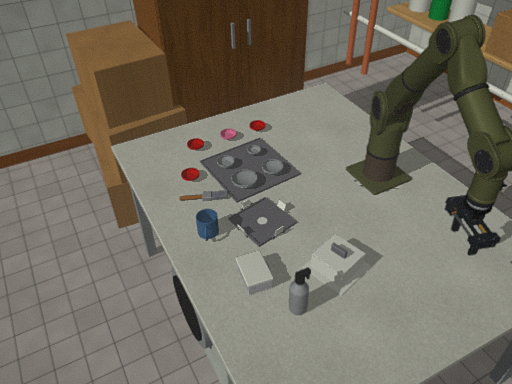

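The top view has far up and left to the left. The base disc is at (231,187) and the hood handle at (131,216). The four lids on the tray are at (296,200), (299,241), (338,198) and (342,240), and the red and pink look-alikes are outside the tray.

```bash
cat > m.py <<'E'
from h import *
from scipy.optimize import least_squares
def circ(P,rad=None):
    f=lambda p:np.hypot(P[:,0]-p[0],P[:,1]-p[1])-(rad if rad else p[2])
    o=least_squares(f,[*np.median(P,0)[:2],0.05],loss='soft_l1',f_scale=.002).x
    return o,np.abs(f(o)).mean()
E
python3 - <<'E'
from m import *
d=np.load('top0.npz');W=d['W'];f=d['f'];s=np.load('scene0.npz')['W']
print('table z',np.nanmedian(W[280:320,100:180,2]),np.nanstd(W[280:320,100:180,2]))
print('tray floor',np.nanmedian(W[215:225,315:325,2]),'disc',W[187,231],'handle',W[216,131])
for n,(u,v) in dict(a=(296,200),b=(299,241),c=(338,198),d=(342,240)).items():
    Q=W[v-20:v+21,u-20:u+21].reshape(-1,3);Q=Q[np.isfinite(Q[:,2])]
    top=np.percentile(Q[:,2],99);
    for lo in(.008,.004):
        P=Q[Q[:,2]>top-lo];print(n,top.round(4),len(P),*[x for x in circ(P)])
    c=circ(Q[Q[:,2]>top-.004])[0]
    S=s.reshape(-1,3);S=S[np.isfinite(S[:,2])];S=S[(np.hypot(S[:,0]-c[0],S[:,1]-c[1])<.07)];t=np.percentile(S[:,2],99.);P=S[S[:,2]>t-.006];print('   scene',t.round(4),len(P),*circ(P))
hs=cv2.cvtColor(f,cv2.COLOR_RGB2HSV)
# disc
m=np.zeros(hs.shape[:2],bool);m[178:197,222:240]=1
m&=(hs[...,2]>130);print('disc',m.sum(),np.nanmean(W[m],0))
# base rim points z 7..13mm around
c=np.nanmean(W[m],0)
Q=W.reshape(-1,3)
k=(np.abs(W[...,0]-c[0])<.13)&(np.abs(W[...,1]-c[1])<.13)
g=k&(hs[...,2]<100)&(W[...,2]<.02)
g=cv2.morphologyEx(g.astype(np.uint8),cv2.MORPH_OPEN,np.ones((5,5)))
P=W[g>0][:,:2];P=P[np.isfinite(P).all(1)];b=cv2.minAreaRect((P*1000).astype(np.float32));print('base rect',b)
# hood
k=(np.abs(W[...,0]-W[216,131,0])<.15)&(np.abs(W[...,1]-W[216,131,1])<.15)
for lo,hi in((.095,.12),(.06,.085)):
    P=W[k&(W[...,2]>lo)&(W[...,2]<hi)];print('hood',len(P),P.mean(0),cv2.minAreaRect((P[:,:2]*1000).astype(np.float32)))
E
```

```text
table z 0.00021944130397222317 0.0034073498391272573
tray floor 0.004091607582624612 disc [0.58498379 0.00458627 0.00821735] handle [0.46433626 0.33214851 0.11016663]
a 0.0406 92 [ 0.5435528  -0.23041539  0.05384041] 0.0014254962359137584
a 0.0406 48 [ 0.54322444 -0.23031401  0.05425018] 0.0008488509038379423
   scene 0.041 59 [ 0.54411003 -0.22834762  0.05409087] 0.002075081546567746
b 0.0379 74 [ 0.39673065 -0.2437224   0.04610164] 0.0010479572644961153
b 0.0379 50 [ 0.39672867 -0.24329134  0.04606509] 0.000687079778248115
   scene 0.0373 46 [ 0.39622434 -0.24244432  0.04631867] 0.0025453298860721113
c 0.0355 76 [ 0.56011723 -0.38101766  0.03746418] 0.001531855772191751
c 0.0355 43 [ 0.56009255 -0.38099682  0.03798009] 0.0009126875947826078
   scene 0.0383 27 [ 0.56084271 -0.37809581  0.03847159] 0.0027788011753745088
d 0.0319 70 [ 0.40725    -0.39607666  0.02909835] 0.002221177367751694
d 0.0319 49 [ 0.40722509 -0.39613351  0.02971778] 0.0010536335968187565
   scene 0.0358 20 [ 0.40817997 -0.39338668  0.03030201] 0.003076223337701332
disc 81 [0.58705941 0.0073236  0.00551475]
base rect ((584.9880981445312, 8.608802795410156), (258.1268310546875, 209.55548095703125), 3.5712342262268066)
hood 90 [0.46641641 0.3398094  0.10400427] ((466.6330261230469, 340.4277038574219), (16.88899803161621, 58.284751892089844), 18.034198760986328)
hood 1412 [0.4657056  0.33981536 0.07540505] ((466.3200988769531, 341.710693359375), (132.04354858398438, 132.66966247558594), 16.97982406616211)
```

```bash
cat > g.py <<'E'
from h import *
import sys
def to(x,y,z,yaw):
    "shift (mm, tool axes) and turn (deg) to TCP xyz in m, tool down, tool y at yaw deg in world"
    s=r.get_state();A=R.from_quat(s['eef_rot'])
    yv=np.array([np.cos(np.radians(yaw)),np.sin(np.radians(yaw)),0]);z3=np.array([0,0,-1.])
    def tgt(k):
        return R.from_matrix(np.column_stack([np.cross(k*yv,z3),k*yv,z3]))
    d=A.inv().apply(np.array([x,y,z])-s['tool_pos'])*1000
    for k in(1,-1): print('shift',d.round(1),'turn',np.degrees((A.inv()*tgt(k)).as_rotvec()).round(1))
    print('at',s['tool_pos'].round(4),'open',s['opening'],'F',s['contact_force'].round(1),'t',s['clock'],'q',s['q'].round(2))
if __name__=='__main__': to(*map(float,sys.argv[1:5]))
E
python3 - <<'E'
from m import *
d=np.load('top0.npz');W=d['W'];f=d['f'];s=np.load('scene0.npz')['W']
for nm,M in(('top',W),('scene',s)):
  k=(np.hypot(M[...,0]-.587,M[...,1]-.0073)<.14)&(M[...,2]>.02)&(M[...,2]<.06)
  n,l,st,_=cv2.connectedComponentsWithStats(k.astype(np.uint8))
  for i in range(1,n):
    if st[i,4]>4: P=M[l==i];print(nm,st[i,4],P.mean(0).round(4),P.min(0).round(4),P.max(0).round(4))
c=f[150:226,190:270,::-1];cv2.imwrite('pics/base0.png',cv2.resize(c,None,fx=8,fy=7.8,interpolation=cv2.INTER_CUBIC))
E
python3 g.py .587 .007 .3 90
```

```text
top 43 [0.6893 0.0249 0.0323] [0.6819 0.0032 0.0204] [0.698  0.0465 0.0445]
top 24 [ 0.6066 -0.0926  0.0359] [ 0.5866 -0.0971  0.0226] [ 0.6259 -0.0859  0.045 ]
top 24 [0.5688 0.1045 0.0354] [0.5492 0.0993 0.0204] [0.5855 0.1107 0.0483]
top 31 [ 0.4844 -0.013   0.0331] [ 0.4766 -0.0314  0.0211] [0.4929 0.0049 0.0457]
scene 40 [ 0.6078 -0.0906  0.0316] [ 0.5871 -0.0997  0.0201] [ 0.6262 -0.0813  0.0438]
scene 42 [ 0.4844 -0.0122  0.0305] [ 0.475  -0.0322  0.0212] [0.4952 0.0088 0.0451]
scene 19 [0.6891 0.0295 0.0316] [0.6802 0.0051 0.02  ] [0.6948 0.0476 0.0405]
scene 34 [0.5679 0.1072 0.0325] [0.5478 0.0989 0.0213] [0.5856 0.1174 0.044 ]
shift [-553.2 -428.5  -61.3] turn [ -0.1  -0.  -18.8]
shift [-553.2 -428.5  -61.3] turn [-0.000e+00  1.000e-01  1.612e+02]
at [0.2017 0.591  0.238 ] open 1.000133591994608 F [ 0.1 -0.3 -0.2] t 0.1 q [-1.21  0.69 -0.19  1.57  0.16  0.9  -0.22]
```

View pics/base0.png

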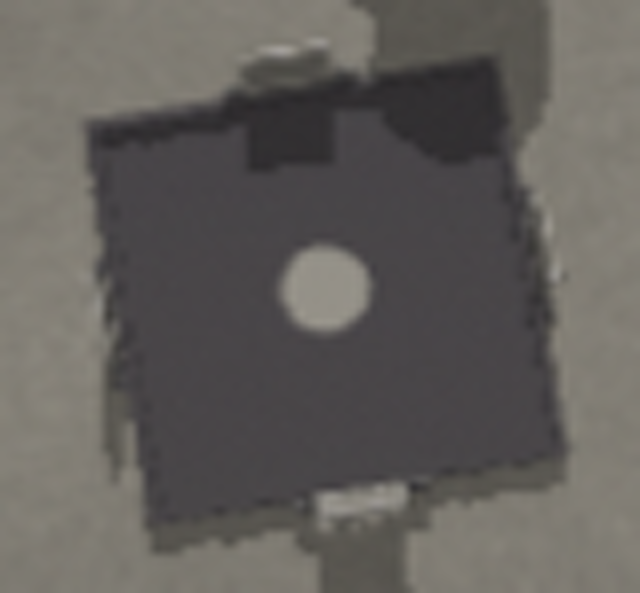

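The base centre is about (0.587, 0.007) with a yaw of about 10.7°. The flaps and the disc agree on this. I'll keep the tool's current yaw of 71.2° for the lids.

>>> move_arm(motion=[[-50,-35,0,0,0,0,0.66],[-100,-70,0,0,0,0,0.66],[-150,-105,0,0,0,0,0.66],[-200,-140,0,0,0,0,0.66],[-250,-175,0,0,0,0,0.66]], newtons=30)

```text
clock: 0.72
tool_pos: [0.3828, 0.3434, 0.2386]
eef_rot: [0.164, 0.987, -0.0, -0.0]
contact_force: [1.2, 0.4, -0.5]
opening: 0.459
finger_force: 0.0
```

>>> move_arm(motion=[[-50,-35,0,0,0,0,0.66],[-100,-70,0,0,0,0,0.66],[-120,-120,0,0,0,0,0.66],[-130,-180,0,0,0,0,0.66],[-140,-240,0,0,0,0,0.66]])

```text
clock: 1.35
tool_pos: [0.4365, 0.0709, 0.2385]
eef_rot: [0.164, 0.987, -0.0, -0.0]
contact_force: [1.5, 0.2, -0.0]
opening: 0.34
finger_force: 0.0
```

```bash
python3 g.py .5611 -.1784 .07 71.2
```

```text
shift [-198.4 -195.6  168.5] turn [-0. -0. -0.]
shift [-198.4 -195.6  168.5] turn [ -0.   0. 180.]
at [0.4365 0.0709 0.2385] open 0.34046982074735177 F [ 1.5  0.2 -0. ] t 1.35 q [-0.08  0.47 -0.27  2.09  0.21  0.61  0.74]
```

>>> move_arm(motion=[[-40,-40,0,0,0,0,0.66],[-80,-80,20,0,0,0,0.66],[-120,-120,50,0,0,0,0.66],[-160,-160,80,0,0,0,0.66],[-195,-195,115,0,0,0,0.66]])

```text
clock: 1.98
tool_pos: [0.559, -0.1758, 0.1234]
eef_rot: [0.164, 0.986, 0.0, 0.001]
contact_force: [0.6, 0.0, 0.1]
opening: 0.342
finger_force: 0.0
```

>>> move_arm(motion=[[0,0,30,0,0,0,0.66],[0,0,50,0,0,0,0.66],[0,0,50,0,0,0,0.66]])

```text
clock: 2.35
tool_pos: [0.5567, -0.1735, 0.0727]
eef_rot: [0.164, 0.987, 0.0, -0.002]
contact_force: [0.3, 0.4, -0.7]
opening: 0.338
finger_force: 0.0
```

```bash
python3 g.py .5611 -.1784 .026 71.2
python3 - <<'E'
from h import *
s=snap('top','a1.png');f=cv2.resize(s['frame'][150:260,240:360,::-1],None,fx=5,fy=5,interpolation=cv2.INTER_CUBIC);cv2.imwrite('pics/a1.png',f)
E
```

```text
shift [-5.9 -3.2 46.7] turn [-0.  -0.2 -0. ]
shift [-5.9 -3.2 46.7] turn [ -0.4   0.  180. ]
at [ 0.5567 -0.1735  0.0727] open 0.33822380021609566 F [ 0.3  0.4 -0.7] t 2.35 q [ 0.34  0.88 -0.21  1.81  0.35  0.5   1.14]
```

View pics/a1.png

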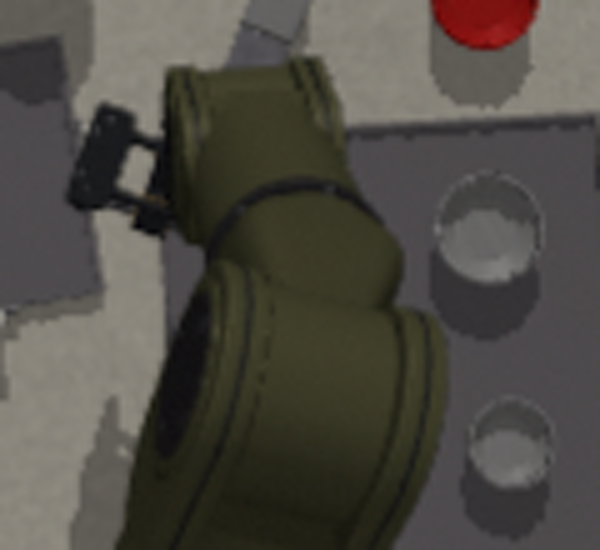

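The arm hides lid A from above (the gripper is at the crop's left, lids C and D on the right are undisturbed), so I'll rely on the coordinates.

>>> move_arm(motion=[[-6,-3,0,0,0,0,0.66],[-6,-3,15,0,0,0,0.66],[-6,-3,30,0,0,0,0.66],[-6,-3,45,0,0,0,0.66],[-6,-3,46,0,0,0,0.66]])

```text
clock: 3.02
tool_pos: [0.5616, -0.1781, 0.0267]
eef_rot: [0.163, 0.987, 0.0, -0.002]
contact_force: [-0.1, -0.4, -0.1]
opening: 0.343
finger_force: 0.0
```

```bash
python3 g.py .5611 -.1784 .026 71.2
```

```text
shift [ 0.4 -0.4  0.7] turn [-0.  -0.2 -0. ]
shift [ 0.4 -0.4  0.7] turn [ -0.3   0.  180. ]
at [ 0.5616 -0.1781  0.0267] open 0.3426769297486184 F [-0.1 -0.4 -0.1] t 3.025 q [ 0.33  0.96 -0.18  1.8   0.37  0.42  1.13]
```

>>> move_arm(motion=[[0,0,0,0,0,0,1],[0,0,0,0,0,0,1],[0,0,0,0,0,0,1],[0,0,0,0,0,0,1],[0,0,0,0,0,0,1]], newtons=30)

```text
clock: 3.65
tool_pos: [0.5632, -0.1789, 0.0287]
eef_rot: [0.164, 0.987, -0.0, 0.001]
contact_force: [0.9, -1.8, 2.1]
opening: 0.031
finger_force: 30.0
```

>>> move_arm(motion=[[0,0,-5,0,0,0,1],[0,0,-15,0,0,0,1],[0,0,-35,0,0,0,1],[0,0,-55,0,0,0,1],[0,0,-75,0,0,0,1]])

```text
clock: 4.28
tool_pos: [0.5626, -0.1782, 0.1044]
eef_rot: [0.164, 0.987, 0.0, -0.0]
contact_force: [0.7, -0.1, -1.4]
opening: 0.03
finger_force: 30.0
```

```bash
python3 g.py .6046 .0586 .1 71.2
python3 - <<'E'
from h import *
s=snap('scene');f=cv2.resize(s['frame'][110:260,170:330,::-1],None,fx=4,fy=4,interpolation=cv2.INTER_CUBIC);cv2.imwrite('pics/a2.png',f)
E
```

```text
shift [ 36.6 237.7   4.5] turn [ 0. -0. -0.]
shift [ 36.6 237.7   4.5] turn [ -0.  -0. 180.]
at [ 0.5626 -0.1782  0.1044] open 0.029704539408651615 F [ 0.7 -0.1 -1.4] t 4.275 q [ 0.37  0.83 -0.24  1.78  0.33  0.57  1.17]
```

View pics/a2.png

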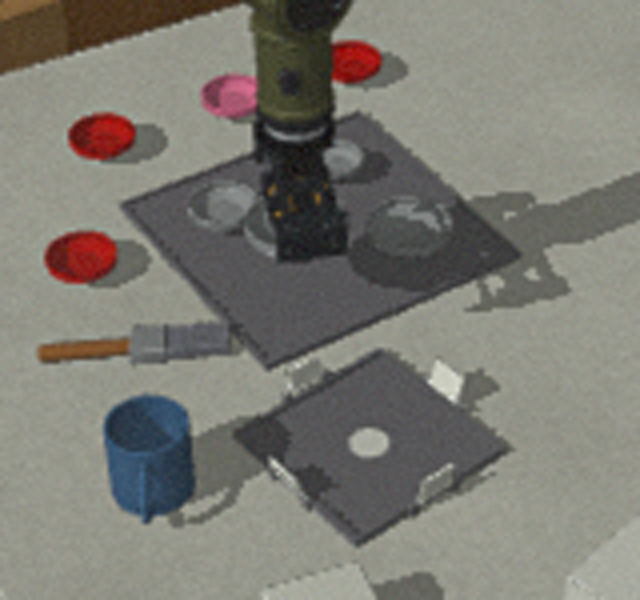

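>>> move_arm(motion=[[8,50,0,0,0,0,1],[16,100,0,0,0,0,1],[24,150,0,0,0,0,1],[30,195,0,0,0,0,1],[35,238,0,0,0,0,1]])

```text
clock: 4.95
tool_pos: [0.6063, 0.06, 0.1033]
eef_rot: [0.163, 0.987, 0.0, -0.0]
contact_force: [1.1, -0.4, -1.0]
opening: 0.031
finger_force: 30.0
```

```bash
cat > lid.py <<'E'
from m import *
import sys
# lid.py x y z_rim rad [img]: fit rim circle near x,y from both cameras
x,y,zr,rad=map(float,sys.argv[1:5])
for n in('top','scene'):
    s=snap(n);W=world(s);hs=cv2.cvtColor(s['frame'],cv2.COLOR_RGB2HSV)
    D=np.hypot(W[...,0]-x,W[...,1]-y)
    k=(np.abs(W[...,2]-zr)<.008)&(D<rad+.015)&(D>rad-.02)&(hs[...,2]>75)
    P=W[k]
    if len(P)>8:
        o,e=circ(P,rad-.0015);Q=P[np.abs(np.hypot(P[:,0]-o[0],P[:,1]-o[1])-rad)<.006]
        A=np.c_[Q[:,:2]-o[:2],np.ones(len(Q))];c=np.linalg.lstsq(A,Q[:,2],rcond=None)[0]
        print(n,len(P),'centre',o[:2].round(4),'err',e.round(4),'z0',c[2].round(4),'tilt deg',np.degrees(c[:2]).round(1))
    if len(sys.argv)>5 and n==sys.argv[6]:
        u,v=[int(a) for a in sys.argv[7:9]];cv2.imwrite('pics/'+sys.argv[5],cv2.resize(s['frame'][v-60:v+60,u-70:u+70,::-1],None,fx=5,fy=5,interpolation=cv2.INTER_CUBIC))
E
python3 g.py .606 .0583 .07 71.2; python3 lid.py .587 .007 .115 .056 a3.png scene 262 200
```

```text
shift [-0.3 -1.7 33.3] turn [ 0. -0.  0.]
shift [-0.3 -1.7 33.3] turn [ 1.0e-01  0.0e+00 -1.8e+02]
at [0.6063 0.06   0.1033] open 0.031249829821446206 F [ 1.1 -0.4 -1. ] t 4.95 q [-0.07  0.85 -0.19  1.72  0.25  0.59  0.84]
top 21 centre [0.5877 0.0125] err 0.0006 z0 0.1133 tilt deg [0.8 4.9]
scene 20 centre [0.5881 0.023 ] err 0.0014 z0 0.1101 tilt deg [0.9 0.8]
```

View pics/a3.png

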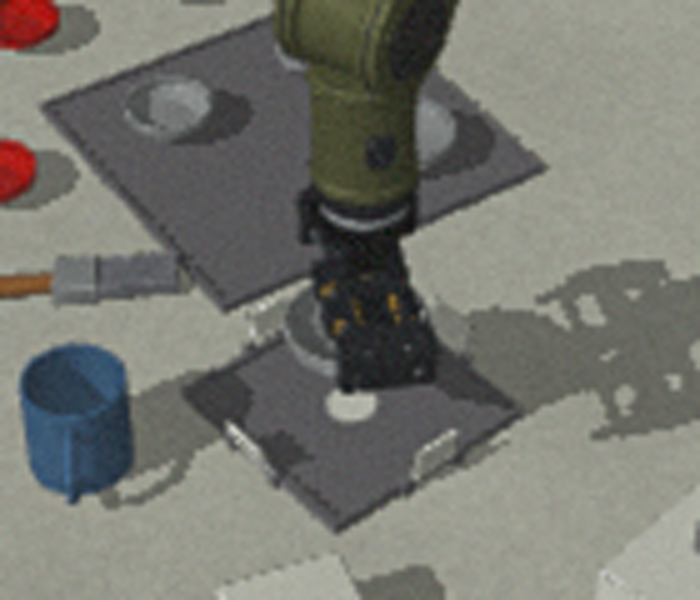

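Lid A is held roughly level over the base (about (310,330) in the crop). Lowering it.

>>> move_arm(motion=[[0,-2,15,0,0,0,1],[0,-2,35,0,0,0,1],[0,-2,55,0,0,0,1],[0,-2,68,0,0,0,1],[0,-2,70,0,0,0,1]])

```text
clock: 5.68
tool_pos: [0.6051, 0.0555, 0.0321]
eef_rot: [0.164, 0.986, -0.0, -0.001]
contact_force: [0.1, -0.1, -0.6]
opening: 0.026
finger_force: 30.0
```

```bash
python3 g.py .606 .0583 .028 71.2
```

```text
shift [0.  3.  4.1] turn [-0.1 -0.1 -0.1]
shift [0.  3.  4.1] turn [-2.000e-01  1.000e-01  1.799e+02]
at [0.6051 0.0555 0.0321] open 0.025874787729041514 F [ 0.1 -0.1 -0.6] t 5.675 q [-0.08  0.96 -0.15  1.74  0.28  0.46  0.82]
```

>>> move_arm(motion=[[0,2,0,0,0,0,1],[0,2,2,0,0,0,1],[0,2,3,0,0,0,1],[0,2,3,0,0,0,1]])

```text
clock: 6.18
tool_pos: [0.607, 0.0584, 0.0308]
eef_rot: [0.163, 0.987, 0.0, 0.001]
contact_force: [0.4, 0.5, 1.3]
opening: 0.03
finger_force: 30.0
```

```bash
python3 g.py .606 .0583 .028 71.2
```

```text
shift [ 0.9 -0.4  2.8] turn [ 0.1  0.1 -0. ]
shift [ 0.9 -0.4  2.8] turn [ 1.0e-01 -1.0e-01  1.8e+02]
at [0.607  0.0584 0.0308] open 0.029879771179955692 F [0.4 0.5 1.3] t 6.175 q [-0.09  0.96 -0.15  1.74  0.28  0.46  0.82]
```

>>> move_arm(motion=[[0,0,1,0,0,0,1],[0,0,1,0,0,0,0.9],[0,0,1,0,0,0,0.8],[0,0,1,0,0,0,0.66],[0,0,1,0,0,0,0.66]])

```text
clock: 6.8
tool_pos: [0.6064, 0.0578, 0.0293]
eef_rot: [0.164, 0.987, -0.0, -0.0]
contact_force: [-0.2, -0.1, -0.6]
opening: 0.34
finger_force: 0.0
```

>>> move_arm(motion=[[0,0,-10,0,0,0,0.66],[0,0,-40,0,0,0,0.66],[0,0,-80,0,0,0,0.66],[0,-60,-80,0,0,0,0.66],[0,-120,-80,0,0,0,0.66]])

```text
clock: 7.42
tool_pos: [0.5682, -0.0564, 0.1108]
eef_rot: [0.163, 0.987, 0.0, 0.001]
contact_force: [0.1, -1.2, -0.0]
opening: 0.337
finger_force: 0.0
```

>>> move_arm(motion=[[10,-60,0,0,0,0,0.66],[50,-100,0,0,0,0,0.66],[90,-120,0,0,0,0,0.66]])

```text
clock: 7.8
tool_pos: [0.442, -0.1428, 0.1101]
eef_rot: [0.166, 0.986, -0.001, 0.0]
contact_force: [-0.0, -0.0, 0.6]
opening: 0.339
finger_force: 0.0
```

```bash
python3 lid.py .587 .007 .038 .056;python3 lid.py .3967 -.243 .036 .048; python3 g.py .412 -.1987 .06 71.2
```

```text
top 87 centre [0.5892 0.011 ] err 0.0017 z0 0.0373 tilt deg [1.3 0.9]
scene 117 centre [0.5885 0.0112] err 0.0021 z0 0.0355 tilt deg [-0.2  0.7]
scene 36 centre [ 0.395  -0.2421] err 0.0025 z0 0.0334 tilt deg [ 0.6 -1. ]
shift [ 11.7 -65.6  50. ] turn [ 0.   0.1 -0.1]
shift [ 11.7 -65.6  50. ] turn [ 1.000e-01 -0.000e+00  1.799e+02]
at [ 0.4442 -0.1403  0.11  ] open 0.3400893228617299 F [ 0.1  0.3 -0.4] t 8.0 q [ 0.31  0.72 -0.16  2.15  0.38  0.29  1.06]
```

```bash
cat > fit.py <<'E'
from m import *
import sys
# fit.py x y rad zmin zmax : rim fit with both cameras, plus disc-free
def fit(x,y,rad,lo,hi):
  for n in('top','scene'):
    s=snap(n);W=world(s);D=np.hypot(W[...,0]-x,W[...,1]-y)
    Q=W[(D<rad+.015)&(D>rad-.015)&(W[...,2]>lo)&(W[...,2]<hi)]
    if len(Q)<10: print(n,'few');continue
    t=np.percentile(Q[:,2],98);P=Q[Q[:,2]>t-.004];o,e=circ(P);o2,_=circ(P,rad-.0018)
    an=np.arctan2(P[:,1]-o[1],P[:,0]-o[0]);print(n,len(P),'top',t.round(4),'free',o.round(4),'fixed',o2[:2].round(4),e.round(4),'quad',np.histogram(an,4,(-np.pi,np.pi))[0])
if __name__=='__main__': fit(*map(float,sys.argv[1:6]))
E
python3 fit.py .588 .01 .056 .028 .046; python3 fit.py .3967 -.243 .048 .025 .043
python3 - <<'E'
from h import *
for n in('top','scene'):
    s=snap(n);M=world(s);k=(np.hypot(M[...,0]-.587,M[...,1]-.0073)<.135)&(np.hypot(M[...,0]-.587,M[...,1]-.0073)>.085)&(M[...,2]>.02)&(M[...,2]<.06)
    c,l,st,_=cv2.connectedComponentsWithStats(k.astype(np.uint8))
    for i in range(1,c):
        if st[i,4]>4: print(n,st[i,4],M[l==i].mean(0).round(4))
E
```

```text
top 30 top 0.0434 free [0.5883 0.0102 0.0542] fixed [0.5883 0.0102] 0.0007 quad [9 9 7 5]
scene 18 top 0.0425 free [0.5893 0.0153 0.0553] fixed [0.5896 0.0153] 0.0014 quad [3 6 6 3]
top few
scene 8 top 0.0404 free [ 0.3924 -0.2362  0.0506] fixed [ 0.3982 -0.2388] 0.0014 quad [0 2 6 0]
top 44 [0.6888 0.0268 0.0323]
top 25 [ 0.6073 -0.0923  0.035 ]
top 23 [0.5683 0.1046 0.0346]
top 31 [ 0.4843 -0.0127  0.0327]
scene 39 [ 0.607  -0.0912  0.0313]
scene 41 [ 0.4836 -0.0131  0.03  ]
scene 19 [0.6897 0.031  0.0333]
scene 31 [0.569  0.1076 0.0337]
```

A reads about 3.5 mm off in the tool's +y direction relative to the base, which is a camera/robot bias. I'll re-grip it and shift it.

>>> move_arm(motion=[[-50,60,0,0,0,0,0.66],[-80,120,0,0,0,0,0.66],[-90,180,0,0,0,0,0.66],[-90,239,0,0,0,0,0.66],[-90,239,30,0,0,0,0.66]])

```text
clock: 8.93
tool_pos: [0.61, 0.0651, 0.0809]
eef_rot: [0.16, 0.987, 0.004, 0.003]
contact_force: [-0.5, 0.1, 0.2]
opening: 0.34
finger_force: 0.0
```

```bash
python3 g.py .6064 .0578 .0295 71.2
```

```text
shift [ 1.4 -8.5 51.3] turn [0.5 0.3 0.4]
shift [ 1.4 -8.5 51.3] turn [  -0.5    0.8 -179.6]
at [0.61   0.0651 0.0809] open 0.33978293664778575 F [-0.5  0.1  0.2] t 8.925 q [-0.08  0.88 -0.18  1.72  0.26  0.55  0.84]
```

>>> move_arm(motion=[[0,-6,0,0,0,0,0.66],[0,-6,15,0,0,0,0.66],[0,-6,25,0,0,0,0.66],[0,-6,25,0,0,0,0.66]])

```text
clock: 9.43
tool_pos: [0.6036, 0.0502, 0.0537]
eef_rot: [0.164, 0.986, -0.0, -0.001]
contact_force: [-0.5, 0.3, 0.3]
opening: 0.34
finger_force: 0.0
```

```bash
python3 g.py .6064 .0578 .0295 71.2
```

```text
shift [-0.2  8.1 24.2] turn [-0.1 -0.1 -0.1]
shift [-0.2  8.1 24.2] turn [-1.000e-01  1.000e-01  1.799e+02]
at [0.6036 0.0502 0.0537] open 0.33983839858063086 F [-0.5  0.3  0.3] t 9.425 q [-0.07  0.92 -0.16  1.75  0.27  0.49  0.84]
```

>>> move_arm(motion=[[0,8,0,0,0,0,0.66],[0,8,12,0,0,0,0.66],[0,8,24,0,0,0,0.66],[0,8,24,0,0,0,0.66],[0,8,24,0,0,0,1]])

```text
clock: 10.05
tool_pos: [0.6067, 0.0588, 0.0301]
eef_rot: [0.164, 0.987, -0.0, -0.0]
contact_force: [0.1, 0.3, -0.6]
opening: 0.249
finger_force: 0.0
```

>>> move_arm(motion=[[0,0,0,0,0,0,1],[0,0,0,0,0,0,1],[0,0,0,0,0,0,1]])

```text
clock: 10.42
tool_pos: [0.6071, 0.0589, 0.0307]
eef_rot: [0.164, 0.987, 0.0, 0.0]
contact_force: [-0.1, 0.4, 0.7]
opening: 0.028
finger_force: 30.0
```

```bash
python3 g.py .6053 .0545 .0295 71.2
```

```text
shift [ 0.3 -4.8  1.2] turn [ 0.  0. -0.]
shift [ 0.3 -4.8  1.2] turn [ 1.0e-01 -0.0e+00  1.8e+02]
at [0.6071 0.0589 0.0307] open 0.027565781397509797 F [-0.1  0.4  0.7] t 10.425 q [-0.09  0.96 -0.15  1.74  0.27  0.46  0.82]
```

>>> move_arm(motion=[[0,0,-2,0,0,0,1],[0,-4.5,-2,0,0,0,1],[0,-4.5,0,0,0,0,1],[0,-4.5,0.5,0,0,0,1],[0,-4.5,0.5,0,0,0,0.9]])

```text
clock: 11.05
tool_pos: [0.6051, 0.0545, 0.0297]
eef_rot: [0.164, 0.987, -0.0, -0.0]
contact_force: [0.5, -0.0, -0.3]
opening: 0.093
finger_force: 0.0
```

>>> move_arm(motion=[[0,0,0,0,0,0,0.8],[0,0,0,0,0,0,0.66],[0,0,0,0,0,0,0.66]])

```text
clock: 11.42
tool_pos: [0.6052, 0.0546, 0.0298]
eef_rot: [0.164, 0.987, -0.0, -0.0]
contact_force: [0.3, 0.2, 0.3]
opening: 0.34
finger_force: 0.0
```

>>> move_arm(motion=[[0,0,-10,0,0,0,0.66],[0,0,-40,0,0,0,0.66],[0,0,-80,0,0,0,0.66],[30,-60,-80,0,0,0,0.66],[60,-120,-80,0,0,0,0.66]])

```text
clock: 12.05
tool_pos: [0.5163, -0.0339, 0.1112]
eef_rot: [0.163, 0.987, 0.0, 0.002]
contact_force: [-0.1, -1.7, -0.9]
opening: 0.342
finger_force: 0.0
```

>>> move_arm(motion=[[20,-60,0,0,0,0,0.66],[50,-100,0,0,0,0,0.66],[50,-110,0,0,0,0,0.66],[50,-110,0,0,0,0,0.66]])

```text
clock: 12.55
tool_pos: [0.4347, -0.1215, 0.1104]
eef_rot: [0.164, 0.986, 0.0, 0.001]
contact_force: [-0.3, 0.5, 0.1]
opening: 0.337
finger_force: 0.0
```

```bash
python3 fit.py .588 .007 .056 .028 .046; python3 lid.py .588 .007 .038 .056; python3 g.py .412 -.203 .06 71.2
```

```text
top 28 top 0.0436 free [0.5868 0.0063 0.0539] fixed [0.5867 0.0063] 0.0008 quad [5 8 8 7]
scene 20 top 0.0429 free [0.588  0.0093 0.0538] fixed [0.5879 0.0092] 0.0013 quad [4 7 3 6]
top 92 centre [0.588  0.0064] err 0.0019 z0 0.0379 tilt deg [ 0.6 -0.5]
scene 115 centre [0.5873 0.0076] err 0.0026 z0 0.036 tilt deg [0.8 0.5]
shift [ -4.7 -86.3  49.8] turn [0.1 0.1 0.1]
shift [ -4.7 -86.3  49.8] turn [-1.000e-01  1.000e-01 -1.799e+02]
at [ 0.4351 -0.1198  0.1099] open 0.34087110944921495 F [ 0.1 -0.4 -0.2] t 12.75 q [ 0.26  0.72 -0.15  2.19  0.38  0.26  1.02]
```

>>> move_arm(motion=[[-2,-43,25,0,0,0,0.66],[-5,-86,50,0,0,0,0.66],[-5,-86,65,0,0,0,0.66],[-5,-86,82,0,0,0,0.66],[-5,-86,82,0,0,0,0.66]])

```text
clock: 13.38
tool_pos: [0.411, -0.2031, 0.0269]
eef_rot: [0.163, 0.987, 0.0, -0.001]
contact_force: [0.7, -0.2, -0.2]
opening: 0.339
finger_force: 0.0
```

>>> move_arm(motion=[[0,0,0,0,0,0,0.66],[0,0,0,0,0,0,0.66]])

```text
clock: 13.62
tool_pos: [0.4111, -0.2039, 0.0285]
eef_rot: [0.163, 0.987, 0.0, 0.001]
contact_force: [-0.6, 0.1, 0.0]
opening: 0.342
finger_force: 0.0
```

```bash
python3 g.py .412 -.203 .027 71.2
```

```text
shift [-0.6  1.2  1.5] turn [ 0.   0.1 -0. ]
shift [-0.6  1.2  1.5] turn [ 1.0e-01 -0.0e+00  1.8e+02]
at [ 0.4111 -0.2039  0.0285] open 0.3422974332900463 F [-0.6  0.1  0. ] t 13.625 q [ 0.38  0.89 -0.03  2.2   0.51  0.06  1.1 ]
```

>>> move_arm(motion=[[0,1,0.5,0,0,0,1],[0,1,0.5,0,0,0,1],[0,1,0.5,0,0,0,1],[0,1,0.5,0,0,0,1],[0,1,0.5,0,0,0,1]])

```text
clock: 14.25
tool_pos: [0.4108, -0.2031, 0.0274]
eef_rot: [0.164, 0.987, 0.0, 0.0]
contact_force: [0.3, 0.6, 1.5]
opening: 0.028
finger_force: 29.2
```

>>> move_arm(motion=[[0,0,-5,0,0,0,1],[0,0,-15,0,0,0,1],[0,0,-35,0,0,0,1],[0,0,-60,0,0,0,1],[0,0,-85,0,0,0,1]])

```text
clock: 14.88
tool_pos: [0.4106, -0.2032, 0.1137]
eef_rot: [0.164, 0.987, -0.0, 0.0]
contact_force: [-0.2, 0.8, -0.8]
opening: 0.03
finger_force: 29.1
```

>>> move_arm(motion=[[-15,40,0,0,0,0,1],[-30,90,0,0,0,0,1],[-50,140,0,0,0,0,1],[-65,190,0,0,0,0,1],[-80,240,0,0,0,0,1]])

```text
clock: 15.5
tool_pos: [0.5647, -0.0005, 0.1131]
eef_rot: [0.164, 0.987, -0.0, 0.0]
contact_force: [0.4, 0.3, -1.6]
opening: 0.032
finger_force: 29.1
```

>>> move_arm(motion=[[-10,30,0,0,0,0,1],[-20,58,0,0,0,0,1],[-20,58,0,0,0,0,1],[-20,58,0,0,0,0,1],[-20,58,0,0,0,0,1]])

```text
clock: 16.12
tool_pos: [0.6007, 0.0447, 0.1124]
eef_rot: [0.165, 0.986, -0.001, -0.001]
contact_force: [-0.4, 0.0, -0.5]
opening: 0.033
finger_force: 29.3
```

```bash
python3 g.py .6026 .047 .06 71.2; python3 lid.py .588 .007 .118 .048 b1.png scene 262 200
```

```text
shift [-1.1  2.9 52.4] turn [-0.1 -0.  -0.1]
shift [-1.1  2.9 52.4] turn [-1.000e-01  1.000e-01  1.799e+02]
at [0.6007 0.0447 0.1124] open 0.03301202478924546 F [-0.4  0.  -0.5] t 16.125 q [-0.03  0.83 -0.22  1.74  0.28  0.61  0.83]
top 16 centre [0.5909 0.0019] err 0.0009 z0 0.1131 tilt deg [ 5.8 -8.2]
scene 39 centre [0.5901 0.0042] err 0.0024 z0 0.1156 tilt deg [1.2 0.5]
```

View pics/b1.png

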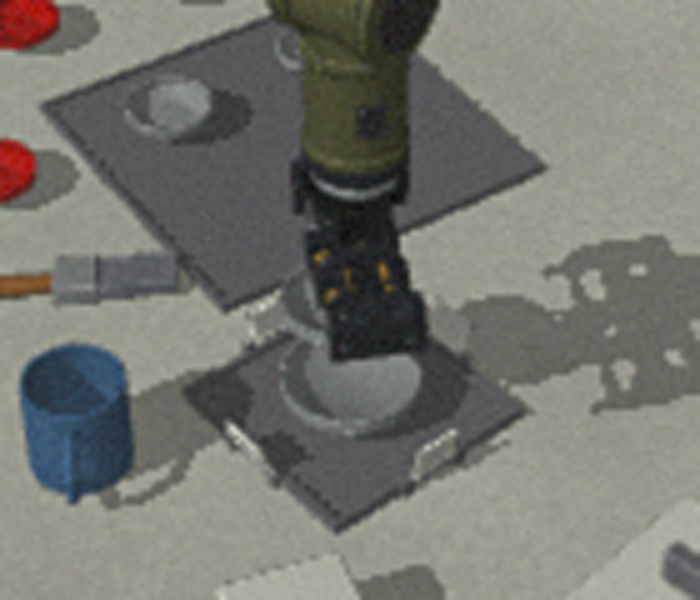

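A is centred in the base (crop (350,380)), and B is held level above it. Lowering B.

>>> move_arm(motion=[[0,2.5,15,0,0,0,1],[0,2.5,35,0,0,0,1],[0,2.5,55,0,0,0,1],[0,2.5,66,0,0,0,1],[0,2.5,66,0,0,0,1]])

```text
clock: 16.85
tool_pos: [0.6018, 0.0489, 0.0452]
eef_rot: [0.164, 0.987, -0.0, -0.001]
contact_force: [-0.2, 0.1, -1.0]
opening: 0.03
finger_force: 29.3
```

>>> move_arm(motion=[[0,0,0,0,0,0,1],[0,0,0,0,0,0,1]])

```text
clock: 17.1
tool_pos: [0.6031, 0.0491, 0.0471]
eef_rot: [0.164, 0.987, 0.0, 0.001]
contact_force: [-0.5, 0.4, -0.2]
opening: 0.033
finger_force: 29.3
```

```bash
python3 g.py .602 .047 .0405 71.2
```

```text
shift [ 0.4 -2.3  6.6] turn [ 0.   0.1 -0. ]
shift [ 0.4 -2.3  6.6] turn [ 1.0e-01 -1.0e-01  1.8e+02]
at [0.6031 0.0491 0.0471] open 0.032939590691170535 F [-0.5  0.4 -0.2] t 17.1 q [-0.06  0.93 -0.18  1.75  0.31  0.48  0.8 ]
```

>>> move_arm(motion=[[0,-2,0,0,0,0,1],[0,-2,3,0,0,0,1],[0,-2,5,0,0,0,1],[0,-2,5,0,0,0,1],[0,-2,5,0,0,0,1]])

```text
clock: 17.73
tool_pos: [0.6021, 0.0472, 0.0415]
eef_rot: [0.164, 0.987, 0.0, 0.0]
contact_force: [0.4, 0.1, 2.4]
opening: 0.027
finger_force: 29.3
```

```bash
python3 g.py .602 .047 .0405 71.2
```

```text
shift [ 0.  -0.2  1. ] turn [ 0.  0. -0.]
shift [ 0.  -0.2  1. ] turn [  0.  -0. 180.]
at [0.6021 0.0472 0.0415] open 0.027438060801125933 F [0.4 0.1 2.4] t 17.725 q [-0.06  0.94 -0.18  1.76  0.32  0.47  0.8 ]
```

>>> move_arm(motion=[[0,0,0,0,0,0,0.9],[0,0,0,0,0,0,0.8],[0,0,0,0,0,0,0.66],[0,0,0,0,0,0,0.66],[0,0,-10,0,0,0,0.66]])

```text
clock: 18.35
tool_pos: [0.6012, 0.047, 0.0511]
eef_rot: [0.164, 0.987, -0.0, -0.001]
contact_force: [0.1, 0.3, 0.6]
opening: 0.341
finger_force: 0.0
```

>>> move_arm(motion=[[0,0,-30,0,0,0,0.66],[0,0,-70,0,0,0,0.66],[-15,-60,-80,0,0,0,0.66],[-30,-120,-80,0,0,0,0.66],[-45,-180,-80,0,0,0,0.66]])

```text
clock: 18.98
tool_pos: [0.5864, -0.1397, 0.1325]
eef_rot: [0.163, 0.987, -0.0, 0.001]
contact_force: [-0.0, 0.2, -0.2]
opening: 0.34
finger_force: 0.0
```

>>> move_arm(motion=[[-15,-60,0,0,0,0,0.66],[-30,-120,0,0,0,0,0.66],[-45,-180,0,0,0,0,0.66],[-55,-203,0,0,0,0,0.66],[-55,-203,0,0,0,0,0.66]])

```text
clock: 19.6
tool_pos: [0.5719, -0.3506, 0.1317]
eef_rot: [0.166, 0.986, -0.001, 0.0]
contact_force: [-1.1, 1.2, -0.3]
opening: 0.338
finger_force: 0.0
```

```bash
python3 fit.py .588 .007 .048 .039 .055; python3 lid.py .588 .007 .049 .048;python3 lid.py .588 .007 .038 .056; python3 g.py .5727 -.348 .06 71.2
```

```text
top 30 top 0.0534 free [0.5917 0.0051 0.0459] fixed [0.5917 0.005 ] 0.0006 quad [ 6  7 10  7]
scene 24 top 0.0525 free [0.5922 0.0072 0.0458] fixed [0.592 0.007] 0.0015 quad [ 7  2 11  4]
top 101 centre [0.5925 0.0052] err 0.0024 z0 0.0478 tilt deg [-1.3  1. ]
scene 99 centre [0.5917 0.0062] err 0.0027 z0 0.047 tilt deg [1.1 0.7]
top 136 centre [0.6005 0.0116] err 0.0082 z0 0.0361 tilt deg [-3.4 -2.6]
scene 197 centre [0.5857 0.0113] err 0.0073 z0 0.0374 tilt deg [ 0.8 -1.6]
shift [-0.1 -2.8 71.6] turn [ 0.1 -0.   0.1]
shift [-0.1 -2.8 71.6] turn [ 0.000e+00  1.000e-01 -1.799e+02]
at [ 0.5735 -0.3454  0.1316] open 0.3429430457347403 F [-0.2 -0.2  0. ] t 19.9 q [ 0.64  0.89 -0.32  1.5   0.34  0.81  1.43]
```

B sits about 5 mm off along −tool x. I'll go back, re-grip it and shift it.

>>> move_arm(motion=[[15,60,0,0,0,0,0.66],[30,120,0,0,0,0,0.66],[45,180,0,0,0,0,0.66],[60,240,0,0,0,0,0.66],[75,300,0,0,0,0,0.66]])

```text
clock: 20.52
tool_pos: [0.5986, -0.0363, 0.1317]
eef_rot: [0.163, 0.987, 0.0, 0.0]
contact_force: [0.8, 0.8, -0.1]
opening: 0.339
finger_force: 0.0
```

>>> move_arm(motion=[[15,50,0,0,0,0,0.66],[25,80,0,0,0,0,0.66],[25,80,30,0,0,0,0.66],[25,80,70,0,0,0,0.66],[25,80,70,0,0,0,0.66]])

```text
clock: 21.15
tool_pos: [0.5983, 0.0451, 0.0593]
eef_rot: [0.163, 0.987, -0.001, -0.003]
contact_force: [0.9, -0.4, 1.0]
opening: 0.341
finger_force: 0.0
```

>>> move_arm(motion=[[0,0,0,0,0,0,0.66],[0,0,0,0,0,0,0.66],[0,0,0,0,0,0,0.66]])

```text
clock: 21.52
tool_pos: [0.6017, 0.0442, 0.0627]
eef_rot: [0.164, 0.986, 0.0, 0.001]
contact_force: [0.1, -0.8, 0.6]
opening: 0.339
finger_force: 0.0
```

```bash
python3 g.py .602 .047 .0415 71.2
```

```text
shift [ 0.6  2.7 21.2] turn [ 0.1  0.1 -0.1]
shift [ 0.6  2.7 21.2] turn [ 2.000e-01 -1.000e-01  1.799e+02]
at [0.6017 0.0442 0.0627] open 0.3390870620064811 F [ 0.1 -0.8  0.6] t 21.525 q [-0.04  0.91 -0.19  1.76  0.32  0.51  0.8 ]
```

>>> move_arm(motion=[[-4,2.5,0,0,0,0,0.66],[-4,2.5,10,0,0,0,0.66],[-4,2.5,20,0,0,0,0.66],[-4,2.5,21,0,0,0,0.66],[-4,2.5,21,0,0,0,0.66]])

```text
clock: 22.15
tool_pos: [0.6052, 0.0453, 0.04]
eef_rot: [0.164, 0.987, -0.0, -0.0]
contact_force: [-0.1, -1.2, 1.0]
opening: 0.339
finger_force: 0.0
```

>>> move_arm(motion=[[0,0,0,0,0,0,1],[0,0,0,0,0,0,1],[0,0,0,0,0,0,1],[0,0,0,0,0,0,1],[0,0,0,0,0,0,1]])

```text
clock: 22.78
tool_pos: [0.6055, 0.0455, 0.0406]
eef_rot: [0.164, 0.987, 0.0, 0.0]
contact_force: [-0.8, 1.0, 2.5]
opening: 0.03
finger_force: 29.9
```

>>> move_arm(motion=[[0,0,-2,0,0,0,1],[2.5,0,-2,0,0,0,1],[5,0,-2,0,0,0,1],[5,0,0,0,0,0,1],[5,0,0,0,0,0,1]])

```text
clock: 23.4
tool_pos: [0.601, 0.0477, 0.0405]
eef_rot: [0.163, 0.987, 0.0, 0.0]
contact_force: [0.3, 1.6, 2.2]
opening: 0.031
finger_force: 29.9
```

```bash
python3 g.py .602 .047 .0415 71.2;  python3 fit.py .588 .007 .048 .039 .055
```

```text
shift [-1.2 -0.3 -1. ] turn [ 0.1  0.  -0. ]
shift [-1.2 -0.3 -1. ] turn [ 0.0e+00 -1.0e-01  1.8e+02]
at [0.601  0.0477 0.0405] open 0.03078992173504467 F [0.3 1.6 2.2] t 23.4 q [-0.05  0.94 -0.18  1.76  0.33  0.47  0.79]
top 7 top 0.0511 free [0.5886 0.0069 0.0471] fixed [0.5889 0.0057] 0.0007 quad [5 2 0 0]
scene 5 top 0.0545 free [ 236.5421 -139.2271  273.933 ] fixed [ 0.6749 -0.0099] 0.0055 quad [0 0 0 5]
```

>>> move_arm(motion=[[0,0,0,0,0,0,0.9],[0,0,0,0,0,0,0.8],[0,0,0,0,0,0,0.66],[0,0,0,0,0,0,0.66],[0,0,-10,0,0,0,0.66]])

```text
clock: 24.12
tool_pos: [0.6001, 0.0468, 0.0501]
eef_rot: [0.164, 0.987, -0.0, -0.001]
contact_force: [0.1, 0.5, 0.6]
opening: 0.341
finger_force: 0.0
```

>>> move_arm(motion=[[0,0,-30,0,0,0,0.66],[0,0,-70,0,0,0,0.66],[-15,-60,-80,0,0,0,0.66],[-30,-120,-80,0,0,0,0.66],[-45,-180,-80,0,0,0,0.66]])

```text
clock: 24.75
tool_pos: [0.5853, -0.1398, 0.1315]
eef_rot: [0.163, 0.987, -0.0, 0.001]
contact_force: [0.8, -0.2, 0.0]
opening: 0.339
finger_force: 0.0
```

>>> move_arm(motion=[[-15,-60,0,0,0,0,0.66],[-30,-120,0,0,0,0,0.66],[-45,-180,0,0,0,0,0.66],[-57,-205,0,0,0,0,0.66],[-57,-205,0,0,0,0,0.66]])

```text
clock: 25.38
tool_pos: [0.572, -0.3537, 0.1307]
eef_rot: [0.166, 0.986, -0.001, 0.0]
contact_force: [0.1, 0.0, -0.4]
opening: 0.343
finger_force: 0.0
```

```bash
python3 fit.py .588 .007 .048 .039 .055; python3 lid.py .588 .007 .049 .048; python3 g.py .5735 -.348 .06 71.2
```

```text
top 30 top 0.0532 free [0.589  0.0054 0.046 ] fixed [0.589  0.0055] 0.0008 quad [9 7 6 8]
scene 25 top 0.0519 free [0.5888 0.008  0.0465] fixed [0.5887 0.008 ] 0.0015 quad [9 5 5 6]
top 85 centre [0.5903 0.0062] err 0.0025 z0 0.0475 tilt deg [-1.5 -0. ]
scene 100 centre [0.5888 0.0067] err 0.0028 z0 0.0462 tilt deg [0.2 0.4]
shift [-0.  -0.8 70.7] turn [ 0.1 -0.   0.2]
shift [-0.  -0.8 70.7] turn [   0.     0.2 -179.8]
at [ 0.5737 -0.3474  0.1307] open 0.3376047421741895 F [0.7 0.1 0.5] t 25.575 q [ 0.65  0.89 -0.33  1.5   0.35  0.81  1.43]
```

>>> move_arm(motion=[[0,-1,35,0,0,0,0.66],[0,-1,65,0,0,0,0.66],[0,-1,90,0,0,0,0.66],[0,-1,103,0,0,0,0.66],[0,-1,103,0,0,0,0.66]])

```text
clock: 26.2
tool_pos: [0.5726, -0.3499, 0.0269]
eef_rot: [0.163, 0.987, 0.0, -0.001]
contact_force: [-0.0, -0.4, 1.0]
opening: 0.339
finger_force: 0.0
```

>>> move_arm(motion=[[0,0,0,0,0,0,0.66],[0,0,0,0,0,0,0.66],[0,0,0,0,0,0,0.66]])

```text
clock: 26.58
tool_pos: [0.573, -0.3516, 0.0281]
eef_rot: [0.164, 0.987, -0.0, 0.001]
contact_force: [-0.8, 0.2, 0.2]
opening: 0.342
finger_force: 0.0
```

```bash
python3 g.py .5735 -.348 .025 71.2
```

```text
shift [0.7 3.5 3.1] turn [-0.   0.1 -0. ]
shift [0.7 3.5 3.1] turn [1.0e-01 0.0e+00 1.8e+02]
at [ 0.573  -0.3516  0.0281] open 0.3424614596030073 F [-0.8  0.2  0.2] t 26.575 q [ 0.62  1.03 -0.28  1.53  0.41  0.64  1.39]
```

>>> move_arm(motion=[[0,3.5,3,0,0,0,0.66],[0,3.5,3,0,0,0,1],[0,3.5,3,0,0,0,1],[0,3.5,3,0,0,0,1],[0,3.5,3,0,0,0,1]])

```text
clock: 27.2
tool_pos: [0.5734, -0.3483, 0.0246]
eef_rot: [0.164, 0.986, -0.0, -0.0]
contact_force: [-2.1, 0.1, 2.2]
opening: 0.044
finger_force: 28.7
```

>>> move_arm(motion=[[0,0,0,0,0,0,1],[0,0,-10,0,0,0,1],[0,0,-30,0,0,0,1],[0,0,-65,0,0,0,1],[0,0,-100,0,0,0,1]])

```text
clock: 27.82
tool_pos: [0.5743, -0.3479, 0.1267]
eef_rot: [0.164, 0.987, 0.0, 0.001]
contact_force: [0.8, -0.2, -1.1]
opening: 0.036
finger_force: 29.2
```

>>> move_arm(motion=[[13,50,0,0,0,0,1],[26,100,0,0,0,0,1],[39,150,0,0,0,0,1],[52,200,0,0,0,0,1],[65,250,0,0,0,0,1]])

```text
clock: 28.45
tool_pos: [0.5938, -0.0885, 0.126]
eef_rot: [0.164, 0.987, 0.0, 0.001]
contact_force: [1.6, 0.4, -0.2]
opening: 0.037
finger_force: 29.2
```

>>> move_arm(motion=[[13,50,0,0,0,0,1],[25,90,0,0,0,0,1],[35,125,0,0,0,0,1],[35,125,0,0,0,0,1],[35,125,0,0,0,0,1]])

```text
clock: 29.08
tool_pos: [0.6006, 0.0383, 0.1252]
eef_rot: [0.164, 0.986, -0.0, 0.001]
contact_force: [0.8, 0.3, -0.8]
opening: 0.043
finger_force: 29.2
```

```bash
python3 g.py .600 .0394 .06 71.2; python3 lid.py .588 .007 .134 .040
```

```text
shift [ 1.   0.9 65.2] turn [-0.   0.1 -0.1]
shift [ 1.   0.9 65.2] turn [1.000e-01 0.000e+00 1.799e+02]
at [0.6006 0.0383 0.1252] open 0.04259563281077236 F [ 0.8  0.3 -0.8] t 29.075 q [-0.01  0.81 -0.24  1.73  0.29  0.63  0.83]
scene 17 centre [0.5896 0.0026] err 0.0015 z0 0.1274 tilt deg [ 7.2 -0.2]
```

>>> move_arm(motion=[[0.5,1,20,0,0,0,1],[0.5,1,45,0,0,0,1],[0.5,1,60,0,0,0,1],[0.5,1,67,0,0,0,1],[0.5,1,67,0,0,0,1]])

```text
clock: 29.8
tool_pos: [0.6001, 0.04, 0.0573]
eef_rot: [0.164, 0.986, -0.0, -0.0]
contact_force: [-0.4, -1.1, -0.2]
opening: 0.038
finger_force: 29.2
```

>>> move_arm(motion=[[0,0,0,0,0,0,1],[0,0,0,0,0,0,1],[0,0,0,0,0,0,1]])

```text
clock: 30.18
tool_pos: [0.6003, 0.0404, 0.0578]
eef_rot: [0.164, 0.987, 0.0, 0.0]
contact_force: [-0.3, -0.0, -1.0]
opening: 0.045
finger_force: 29.2
```

```bash
python3 g.py .600 .0394 .0515 71.2; python3 lid.py .588 .007 .066 .040 c1.png scene 262 200
```

```text
shift [-0.  -1.   6.3] turn [ 0.  0. -0.]
shift [-0.  -1.   6.3] turn [ 1.0e-01 -0.0e+00  1.8e+02]
at [0.6003 0.0404 0.0578] open 0.04469074378099301 F [-0.3 -0.  -1. ] t 30.175 q [-0.03  0.91 -0.2   1.76  0.33  0.5   0.8 ]
scene 20 centre [0.5893 0.006 ] err 0.0022 z0 0.0613 tilt deg [ 4.2 -0.1]
```

View pics/c1.png

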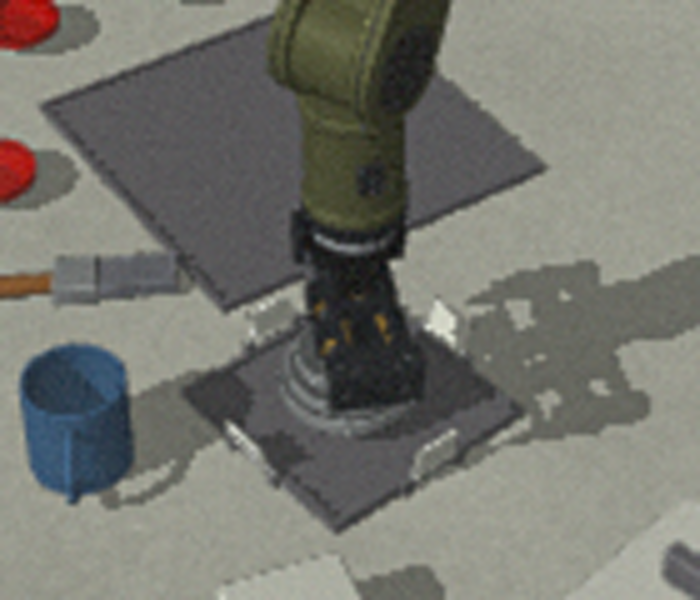

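C is over the nest (rim ring at crop (340,375)) and the tray shows only D left, behind the arm. Going down to contact.

>>> move_arm(motion=[[0.5,-1,2,0,0,0,1],[0.5,-1,4,0,0,0,1],[0.5,-1,6,0,0,0,1],[0.5,-1,6,0,0,0,1]])

```text
clock: 30.78
tool_pos: [0.5994, 0.0398, 0.0514]
eef_rot: [0.164, 0.987, 0.0, 0.0]
contact_force: [-0.2, 0.9, 0.6]
opening: 0.038
finger_force: 29.2
```

```bash
python3 g.py .600 .0394 .0505 71.2
```

```text
shift [-0.7 -0.2  0.9] turn [ 0.  0. -0.]
shift [-0.7 -0.2  0.9] turn [  0.  -0. 180.]
at [0.5994 0.0398 0.0514] open 0.03752423607250245 F [-0.2  0.9  0.6] t 30.775 q [-0.03  0.92 -0.19  1.76  0.33  0.49  0.8 ]
```

>>> move_arm(motion=[[0,0,0,0,0,0,0.9],[0,0,0,0,0,0,0.8],[0,0,0,0,0,0,0.66],[0,0,0,0,0,0,0.66],[0,0,-10,0,0,0,0.66]])

```text
clock: 31.4
tool_pos: [0.5986, 0.0394, 0.0611]
eef_rot: [0.164, 0.987, -0.0, -0.001]
contact_force: [0.0, -0.3, -0.4]
opening: 0.337
finger_force: 0.0
```

>>> move_arm(motion=[[0,0,-40,0,0,0,0.66],[0,0,-80,0,0,0,0.66],[5,-60,-80,0,0,0,0],[10,-120,-80,0,0,0,0],[15,-180,-80,0,0,0,0]])

```text
clock: 32.02
tool_pos: [0.5265, -0.1277, 0.1423]
eef_rot: [0.163, 0.987, -0.0, 0.001]
contact_force: [0.8, -0.4, -0.1]
opening: 0.658
finger_force: 0.0
```

>>> move_arm(motion=[[5,-60,0,0,0,0,0],[10,-120,0,0,0,0,0],[15,-180,0,0,0,0,0],[18,-240,0,0,0,0,0],[20,-290,0,0,0,0,0]])

```text
clock: 32.65
tool_pos: [0.413, -0.3967, 0.1421]
eef_rot: [0.165, 0.986, -0.001, 0.0]
contact_force: [0.7, -0.5, 0.2]
opening: 1.003
finger_force: 0.0
```

>>> move_arm(motion=[[0,0,0,0,0,0,0],[0,0,0,0,0,0,0],[0,0,0,0,0,0,0]])

```text
clock: 33.02
tool_pos: [0.4156, -0.3922, 0.1417]
eef_rot: [0.162, 0.987, 0.001, 0.0]
contact_force: [-0.4, 0.8, -0.0]
opening: 1.0
finger_force: 0.0
```

```bash
python3 fit.py .588 .007 .040 .050 .066; python3 lid.py .588 .007 .060 .040; python3 g.py .411 -.3995 .06 71.2
```

```text
top 19 top 0.0654 free [0.5892 0.005  0.038 ] fixed [0.5892 0.0051] 0.0006 quad [5 7 3 4]
scene 26 top 0.0629 free [0.5894 0.0078 0.0378] fixed [0.5895 0.0076] 0.0013 quad [7 2 9 8]
top 74 centre [0.5906 0.006 ] err 0.0022 z0 0.0591 tilt deg [-0.7  0.2]
scene 93 centre [0.5891 0.0072] err 0.0026 z0 0.0575 tilt deg [0.7 1.2]
shift [ 1.7 -7.4 81.4] turn [0.  0.  0.1]
shift [ 1.7 -7.4 81.4] turn [  -0.     0.  -179.9]
at [ 0.415  -0.3931  0.1415] open 1.0027794217164356 F [-0.2  0.3 -0.3] t 33.225 q [ 0.88  0.77 -0.35  1.81  0.41  0.63  1.53]
```

>>> move_arm(motion=[[1,-7,40,0,0,0,0],[1,-7,80,0,0,0,0],[1,-7,80,0,0,0,0],[1,-7,80,0,0,0,0]])

```text
clock: 33.72
tool_pos: [0.4121, -0.4003, 0.0624]
eef_rot: [0.163, 0.987, -0.0, 0.001]
contact_force: [-0.3, -0.3, 0.6]
opening: 1.0
finger_force: 0.0
```

```bash
python3 g.py .411 -.3995 .023 71.2
```

```text
shift [ 1.4  0.4 39.4] turn [-0.   0.1  0. ]
shift [ 1.4  0.4 39.4] turn [-1.0e-01 -0.0e+00 -1.8e+02]
at [ 0.4121 -0.4003  0.0624] open 1.0001801390282385 F [-0.3 -0.3  0.6] t 33.725 q [ 0.85  0.89 -0.28  1.84  0.48  0.47  1.48]
```

>>> move_arm(motion=[[0.5,0,20,0,0,0,0],[0.5,0,37,0,0,0,0],[0.5,0,39,0,0,0,0],[0.5,0,39,0,0,0,0.5],[0.5,0,39,0,0,0,1]], newtons=20)

```text
clock: 34.35
tool_pos: [0.4111, -0.4004, 0.023]
eef_rot: [0.164, 0.987, -0.0, 0.0]
contact_force: [0.6, 0.7, 0.2]
opening: 0.799
finger_force: 0.0
```

>>> move_arm(motion=[[0,0,0,0,0,0,1],[0,0,0,0,0,0,1],[0,0,0,0,0,0,1],[0,0,-10,0,0,0,1],[0,0,-30,0,0,0,1]])

```text
clock: 34.98
tool_pos: [0.4101, -0.3996, 0.0522]
eef_rot: [0.164, 0.987, 0.001, -0.001]
contact_force: [1.0, -1.0, -0.3]
opening: 0.7
finger_force: 19.9
```

```bash
python3 g.py .589 .003 .15 71.2; python3 fit.py .411 -.395 .032 .04 .075
```

```text
shift [-39.3 438.9 -97.5] turn [ 0.  -0.1 -0. ]
shift [-39.3 438.9 -97.5] turn [-2.0e-01 -1.0e-01  1.8e+02]
at [ 0.4101 -0.3996  0.0522] open 0.6997808055095188 F [ 1.  -1.  -0.3] t 34.975 q [ 0.85  0.91 -0.27  1.85  0.49  0.46  1.47]
top 13 top 0.0644 free [ 0.4066 -0.395   0.0302] fixed [ 0.4066 -0.395 ] 0.001 quad [4 0 3 6]
scene 4 top 0.0741 free [23.1951 26.1384 34.934 ] fixed [ 0.446  -0.3337] 0.0015 quad [4 0 0 0]
```

>>> move_arm(motion=[[0,0,-40,0,0,0,1],[0,0,-80,0,0,0,1],[-5,40,-98,0,0,0,1],[-9,95,-98,0,0,0,1],[-14,150,-98,0,0,0,1]])

```text
clock: 35.7
tool_pos: [0.4727, -0.2616, 0.1503]
eef_rot: [0.164, 0.986, 0.0, 0.0]
contact_force: [0.8, 0.0, -1.3]
opening: 0.701
finger_force: 19.9
```

>>> move_arm(motion=[[-5,55,0,0,0,0,1],[-10,110,0,0,0,0,1],[-15,165,0,0,0,0,1],[-20,220,0,0,0,0,1],[-23,260,0,0,0,0,1]])

```text
clock: 36.33
tool_pos: [0.5787, -0.0209, 0.1499]
eef_rot: [0.162, 0.987, 0.001, -0.0]
contact_force: [0.2, 0.4, -0.3]
opening: 0.703
finger_force: 19.9
```

>>> move_arm(motion=[[-2,29,0,0,0,0,1],[-2,29,0,0,0,0,1],[-2,29,0,0,0,0,1],[-2,29,0,0,0,0,1]])

```text
clock: 36.83
tool_pos: [0.5887, 0.0005, 0.1501]
eef_rot: [0.165, 0.986, -0.001, -0.0]
contact_force: [0.5, -0.7, -0.8]
opening: 0.698
finger_force: 19.9
```

```bash
python3 g.py .589 .003 .075 71.2; python3 lid.py .589 .005 .159 .032 d1.png scene 262 190; python3 fit.py .589 .005 .032 .15 .17
```

```text
shift [ 0.5  2.6 75.1] turn [-0.1 -0.  -0.2]
shift [ 0.5  2.6 75.1] turn [-0.000e+00  1.000e-01  1.798e+02]
at [5.887e-01 5.000e-04 1.501e-01] open 0.6981877237767481 F [ 0.5 -0.7 -0.8] t 36.825 q [ 0.08  0.77 -0.27  1.76  0.31  0.66  0.87]
scene 9 centre [0.5849 0.0068] err 0.0018 z0 0.1529 tilt deg [12.5  9.8]
top few
scene 4 top 0.169 free [0.5766 0.0094 0.0451] fixed [0.5879 0.0189] 0.0003 quad [1 0 3 0]
```

View pics/d1.png

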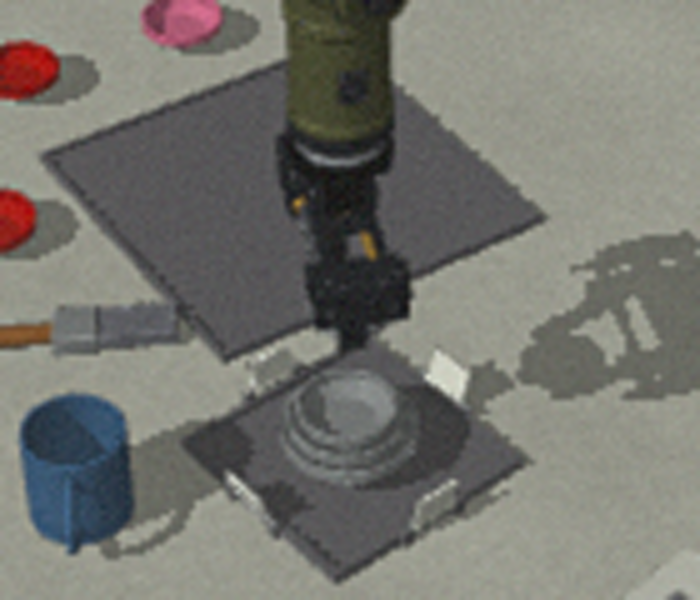

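A, B and C nest concentrically at crop (350,420). D is between the fingers. Lowering D.

>>> move_arm(motion=[[0,2,25,0,0,0,1],[0,2,50,0,0,0,1],[0,2,75,0,0,0,1],[0,2,83,0,0,0,1],[0,2,83,0,0,0,1]])

```text
clock: 37.65
tool_pos: [0.59, 0.0045, 0.0673]
eef_rot: [0.164, 0.987, -0.0, -0.0]
contact_force: [0.2, 0.0, -1.0]
opening: 0.702
finger_force: 19.9
```

>>> move_arm(motion=[[0,0,0,0,0,0,1],[0,0,0,0,0,0,1]])

```text
clock: 37.9
tool_pos: [0.5906, 0.0046, 0.0683]
eef_rot: [0.164, 0.987, 0.0, 0.001]
contact_force: [0.5, -0.2, 0.2]
opening: 0.702
finger_force: 19.9
```

```bash
python3 g.py .589 .003 .062 71.2
```

```text
shift [ 1.  -2.1  6.3] turn [ 0.   0.1 -0. ]
shift [ 1.  -2.1  6.3] turn [ 1.0e-01 -1.0e-01  1.8e+02]
at [0.5906 0.0046 0.0683] open 0.702241691070479 F [ 0.5 -0.2  0.2] t 37.9 q [ 0.04  0.89 -0.22  1.79  0.36  0.5   0.83]
```

>>> move_arm(motion=[[0,-2,2,0,0,0,1],[0,-2,4,0,0,0,1],[0,-2,5,0,0,0,1],[0,-2,5,0,0,0,1]])

```text
clock: 38.4
tool_pos: [0.5893, 0.0028, 0.0622]
eef_rot: [0.164, 0.987, 0.0, -0.0]
contact_force: [0.4, -0.8, 0.1]
opening: 0.699
finger_force: 19.9
```

```bash
python3 g.py .589 .003 .062 71.2
```

```text
shift [0.3 0.1 0.2] turn [ 0. -0. -0.]
shift [0.3 0.1 0.2] turn [ -0.  -0. 180.]
at [0.5893 0.0028 0.0622] open 0.698800924996404 F [ 0.4 -0.8  0.1] t 38.4 q [ 0.04  0.9  -0.21  1.8   0.36  0.49  0.82]
```

>>> move_arm(motion=[[0,0,1,0,0,0,1],[0,0,1,0,0,0,0.25],[0,0,1,0,0,0,0.15],[0,0,1,0,0,0,0.15],[0,0,-10,0,0,0,0.15]])

```text
clock: 39.02
tool_pos: [0.5887, 0.0027, 0.0721]
eef_rot: [0.164, 0.987, -0.0, -0.001]
contact_force: [-1.0, -0.4, 0.1]
opening: 0.85
finger_force: 0.0
```

>>> move_arm(motion=[[0,0,-40,0,0,0,0.15],[0,0,-90,0,0,0,0.15],[50,25,-110,0,0,0,0],[100,50,-110,0,0,0,0],[150,80,-110,0,0,0,0]])

```text
clock: 39.65
tool_pos: [0.4725, 0.1278, 0.1836]
eef_rot: [0.164, 0.986, 0.001, 0.001]
contact_force: [0.1, 1.9, -0.9]
opening: 1.0
finger_force: 0.0
```

>>> move_arm(motion=[[20,40,0,0,0,0,0],[40,90,0,0,0,0,0],[40,90,0,0,0,0,0],[40,90,0,0,0,0,0]])

```text
clock: 40.15
tool_pos: [0.4644, 0.2242, 0.1827]
eef_rot: [0.164, 0.987, -0.0, 0.0]
contact_force: [0.1, -0.9, 0.0]
opening: 0.999
finger_force: 0.0
```

```bash
cat > hood.py <<'E'
from h import *
import sys
x,y=map(float,sys.argv[1:3]);dz=float(sys.argv[3]) if len(sys.argv)>3 else 0
for n in('top','scene'):
    s=snap(n);W=world(s);hs=cv2.cvtColor(s['frame'],cv2.COLOR_RGB2HSV);k=(np.abs(W[...,0]-x)<.14)&(np.abs(W[...,1]-y)<.14)
    for lo,hi in((.092,.118),(.066,.086)):
        m=k&(W[...,2]>lo+dz)&(W[...,2]<hi+dz)&(hs[...,1]<90)
        m=cv2.morphologyEx(m.astype(np.uint8),cv2.MORPH_OPEN,np.ones((2,2)))>0
        P=W[m]
        if len(P)>20:print(n,len(P),P.mean(0).round(4),cv2.minAreaRect((P[:,:2]*1000).astype(np.float32)))
E
python3 fit.py .589 .006 .032 .062 .078; python3 lid.py .589 .006 .071 .032;python3 fit.py .588 .007 .040 .050 .066; python3 hood.py .466 .340; python3 g.py .45 .22 .17 71.2
```

```text
top 17 top 0.0765 free [0.585  0.0053 0.0302] fixed [0.585  0.0053] 0.0009 quad [6 2 6 3]
scene 16 top 0.0751 free [0.586  0.0098 0.0306] fixed [0.5862 0.0097] 0.001 quad [3 5 5 3]
top 70 centre [0.5867 0.0064] err 0.0034 z0 0.0696 tilt deg [ 1.1 -1. ]
scene 71 centre [0.5862 0.0063] err 0.0032 z0 0.0683 tilt deg [1.2 1.6]
top 43 top 0.0654 free [0.5901 0.0085 0.0312] fixed [0.5916 0.0086] 0.0046 quad [14 10  8 11]
scene 35 top 0.0656 free [0.5881 0.0063 0.032 ] fixed [0.5912 0.0097] 0.0041 quad [14  8  7  6]
top 141 [nan nan nan] ((511.3214111328125, 293.6246337890625), (256.897705078125, 97.60572814941406), 57.82683181762695)
scene 94 [nan nan nan] ((500.6636047363281, 359.57208251953125), (33.71759033203125, 54.09664535522461), 50.79728698730469)
scene 1073 [nan nan nan] ((481.0340270996094, 348.2381896972656), (182.21058654785156, 122.17403411865234), 22.63154411315918)
shift [12.4 -8.8 12.4] turn [-0.   0.  -0.1]
shift [12.4 -8.8 12.4] turn [  0.    0.  179.9]
at [0.4646 0.2243 0.1824] open 1.0026439124462505 F [ 0.3 -0.7  0.1] t 40.55 q [-0.39  0.64 -0.23  1.95  0.25  0.58  0.45]
```

D is in at (0.586, 0.006), level. I'll move aside to see the hood.

>>> move_arm(motion=[[-6,-60,0,0,0,0,0],[-14,-120,0,0,0,0,0],[-22,-180,0,0,0,0,0],[-30,-226,0,0,0,0,0],[-30,-226,0,0,0,0,0]])

```text
clock: 41.18
tool_pos: [0.4185, -0.0029, 0.1823]
eef_rot: [0.168, 0.986, -0.001, -0.001]
contact_force: [0.0, -1.1, -0.6]
opening: 1.0
finger_force: 0.0
```

```bash
sed -i 's/P=W\[m\]$/P=W[m];P=P[np.isfinite(P).all(1)]/' hood.py; python3 hood.py .48 .345;python3 - <<'E'
from h import *
s=snap('top');cv2.imwrite('pics/h1.png',cv2.resize(s['frame'][140:260,80:280,::-1],None,fx=4,fy=4,interpolation=cv2.INTER_CUBIC))
E
```

```text
top 90 [0.4977 0.3491 0.0989] ((497.27471923828125, 353.0964660644531), (12.682390213012695, 66.38634490966797), 15.463475227355957)
top 1374 [0.4966 0.3476 0.0749] ((496.6112976074219, 359.61895751953125), (128.4733428955078, 149.5088348388672), 16.718761444091797)
scene 96 [0.4998 0.3573 0.0999] ((494.2542419433594, 351.1565246582031), (34.277652740478516, 53.23476028442383), 23.793920516967773)
scene 1076 [0.5034 0.3607 0.0741] ((479.0881652832031, 346.66546630859375), (177.3784942626953, 130.44203186035156), 16.830516815185547)
```

View pics/h1.png

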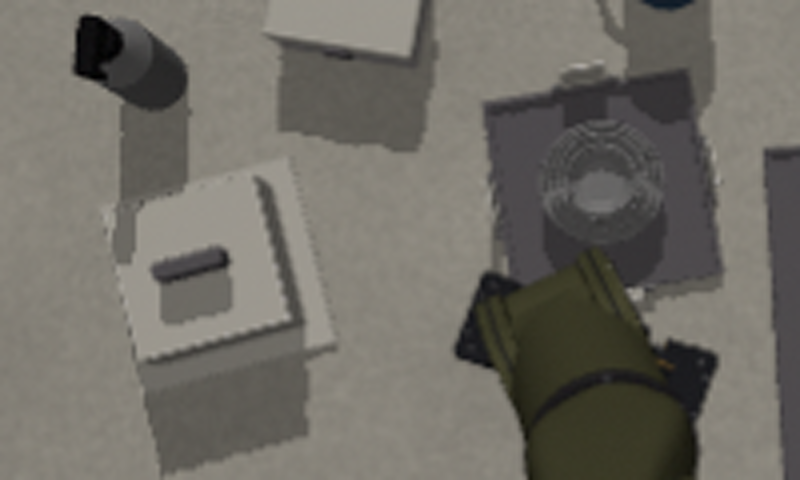

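The hood was knocked about 3 cm. Its handle now sits near crop (190,263), and the lids are neatly nested in the base. I'll get the yaw and the bottle clearance.

```bash
python3 - <<'E'
from h import *
s=snap('top');W=world(s);v=cv2.cvtColor(s['frame'],cv2.COLOR_RGB2HSV)
k=(np.abs(W[...,0]-.497)<.12)&(np.abs(W[...,1]-.349)<.12)
# handle: by depth, PCA
P=W[k&(W[...,2]>.093)&(W[...,2]<.118)];c=P.mean(0);u,S,V=np.linalg.svd(P[:,:2]-c[:2]);print('bar',len(P),c,np.degrees(np.arctan2(*V[0][::-1])),np.ptp((P[:,:2]-c[:2])@V.T,axis=0))
m=(k&(W[...,2]>.062)&(W[...,2]<.12)).astype(np.uint8)
m=cv2.morphologyEx(m,cv2.MORPH_OPEN,np.ones((9,9)));m=cv2.morphologyEx(m,cv2.MORPH_CLOSE,np.ones((5,5)))
P=W[m>0];P=P[np.isfinite(P).all(1)];print('top',P.mean(0),cv2.minAreaRect((P[:,:2]*1000).astype(np.float32)))
b=(W[...,2]>.12)&(W[...,1]>.3)&(W[...,0]>.5);P=W[b];print('bottle',len(P),P.min(0),P.max(0))
w=(v[...,2]>135)&(v[...,1]<60)&(W[...,2]<.016)&(W[...,2]>-.004)&k
E
python3 g.py .497 .345 .18 16
```

```text
bar 94 [0.50041092 0.35056335 0.10425312] -72.77487675223068 [0.05790539 0.01706746]
top [0.50061625 0.35022823 0.07775911] ((500.8673095703125, 352.8565673828125), (132.56851196289062, 132.8080596923828), 16.875782012939453)
bottle 224 [0.64328405 0.39107309 0.12008113] [0.70321318 0.43281683 0.19324868]
shift [ 37.3 348.6   2.9] turn [ 0.1 -0.  55.3]
shift [ 37.3 348.6   2.9] turn [ 0.000e+00  1.000e-01 -1.247e+02]
at [0.4205 0.0028 0.1825] open 1.001013511811778 F [ 0.4 -0.7  0.5] t 41.375 q [ 0.06  0.55 -0.26  2.21  0.34  0.41  0.76]
```

>>> move_arm(motion=[[5,45,0,0,0,8,0],[10,90,0,0,0,16,0],[15,140,0,0,0,24,0],[20,190,0,0,0,32,0],[25,235,0,0,0,40,0]])

```text
clock: 42.0
tool_pos: [0.4716, 0.2361, 0.1823]
eef_rot: [0.491, 0.871, 0.001, -0.0]
contact_force: [0.1, -0.5, 1.0]
opening: 0.999
finger_force: 0.0
```

```bash
python3 g.py .5005 .347 .18 17; python3 hood.py .5005 .3505
```

```text
shift [80.  82.1  2.5] turn [ 0.  -0.1 14.1]
shift [80.  82.1  2.5] turn [ 1.000e-01  1.000e-01 -1.659e+02]
at [0.4716 0.2361 0.1823] open 0.9986817172163481 F [ 0.1 -0.5  1. ] t 42.0 q [-0.54  0.64 -0.02  1.92  0.02  0.57 -0.02]
scene 91 [0.4997 0.3569 0.1001] ((499.7228698730469, 357.39752197265625), (35.428585052490234, 53.86469268798828), 48.36806106567383)
scene 1078 [0.5036 0.3609 0.074 ] ((475.53192138671875, 345.394287109375), (189.49844360351562, 129.46493530273438), 17.878589630126953)
```

>>> move_arm(motion=[[27,27,0,0,0,5,0],[54,55,0,0,0,10,0],[80,82,0,0,0,14,0],[80,82,0,0,0,14,0],[80,82,0,0,0,14,0]])

```text
clock: 42.72
tool_pos: [0.5, 0.342, 0.182]
eef_rot: [0.593, 0.805, -0.001, 0.0]
contact_force: [0.0, -0.1, 0.5]
opening: 1.001
finger_force: 0.0
```

>>> move_arm(motion=[[0,0,0,0,0,0,0],[0,0,0,0,0,0,0]])

```text
clock: 42.98
tool_pos: [0.5009, 0.3417, 0.1825]
eef_rot: [0.594, 0.804, -0.0, 0.0]
contact_force: [-0.8, -0.8, -0.5]
opening: 0.999
finger_force: 0.0
```

```bash
python3 g.py .5005 .347 .081 17
```

```text
shift [  5.2   1.2 101.5] turn [-0.   0.   0.1]
shift [  5.2   1.2 101.5] turn [  -0.    -0.  -179.9]
at [0.5009 0.3417 0.1825] open 0.9989944312259998 F [-0.8 -0.8 -0.5] t 42.975 q [-0.72  0.73  0.08  1.69 -0.08  0.72 -0.3 ]
```

>>> move_arm(motion=[[5,1,30,0,0,0,0],[5,1,60,0,0,0,0],[5,1,85,0,0,0,0],[5,1,99,0,0,0,0],[5,1,99,0,0,0,0]])

```text
clock: 43.6
tool_pos: [0.5, 0.3473, 0.0828]
eef_rot: [0.594, 0.805, -0.001, -0.0]
contact_force: [-0.5, -0.1, 0.7]
opening: 1.004
finger_force: 0.0
```

```bash
python3 g.py .5005 .347 .081 17
```

```text
shift [-0.4  0.4  1.8] turn [-0.1  0.   0.1]
shift [-0.4  0.4  1.8] turn [-0.000e+00 -1.000e-01 -1.799e+02]
at [0.5    0.3473 0.0828] open 1.0042622723084436 F [-0.5 -0.1  0.7] t 43.6 q [-0.71  0.88  0.06  1.74 -0.09  0.53 -0.3 ]
```

>>> move_arm(motion=[[0,0,1,0,0,0,0.6],[0,0,1,0,0,0,1],[0,0,1,0,0,0,1],[0,0,1,0,0,0,1],[0,0,1,0,0,0,1]], newtons=45)

```text
clock: 44.22
tool_pos: [0.5004, 0.3479, 0.0825]
eef_rot: [0.594, 0.805, 0.0, 0.0]
contact_force: [0.5, -0.0, -0.4]
opening: 0.459
finger_force: 0.0
```

>>> move_arm(motion=[[0,0,0,0,0,0,1],[0,0,0,0,0,0,1],[0,0,0,0,0,0,1],[0,0,-10,0,0,0,1],[0,0,-30,0,0,0,1]])

```text
clock: 44.85
tool_pos: [0.4996, 0.3473, 0.1121]
eef_rot: [0.594, 0.805, -0.001, -0.0]
contact_force: [1.3, -0.7, -1.4]
opening: 0.172
finger_force: 45.0
```

>>> move_arm(motion=[[0,0,-30,0,0,0,1],[0,0,-65,0,0,0,1],[0,0,-90,0,0,0,1],[0,0,-90,0,0,0,1]])

```text
clock: 45.35
tool_pos: [0.5014, 0.3485, 0.2045]
eef_rot: [0.594, 0.805, 0.002, 0.001]
contact_force: [-0.6, 0.5, -3.1]
opening: 0.179
finger_force: 45.0
```

```bash
python3 g.py .5876 .003 .2 10.7; python3 hood.py .5005 .3505 .12
```

```text
shift [-355.6  -19.6    3.8] turn [ 0.2 -0.1  6.5]
shift [-355.6  -19.6    3.8] turn [   0.2    0.4 -173.5]
at [0.5014 0.3485 0.2045] open 0.1793644903298048 F [-0.6  0.5 -3.1] t 45.35 q [-0.73  0.71  0.08  1.66 -0.08  0.77 -0.31]
top 29 [0.5059 0.3258 0.224 ] ((501.939453125, 324.4595947265625), (24.534534454345703, 12.08062744140625), 33.033809661865234)
top 750 [0.5056 0.3132 0.1983] ((509.29254150390625, 315.0151062011719), (103.24839782714844, 143.06629943847656), 79.92414855957031)
scene 69 [0.5009 0.3681 0.2178] ((495.1123962402344, 367.57476806640625), (50.23710632324219, 25.63266372680664), 13.62117862701416)
scene 849 [0.5081 0.3776 0.1929] ((422.59674072265625, 348.9080810546875), (301.9607849121094, 128.0149688720703), 8.765095710754395)
```

>>> move_arm(motion=[[-40,-2,0,0,0,1,1],[-90,-5,0,0,0,2,1],[-140,-8,0,0,0,4,1],[-190,-10,0,0,0,5,1],[-240,-13,0,0,0,6.5,1]])

```text
clock: 46.08
tool_pos: [0.558, 0.113, 0.2008]
eef_rot: [0.639, 0.77, -0.001, -0.001]
contact_force: [0.6, 0.1, -3.3]
opening: 0.178
finger_force: 45.0
```

>>> move_arm(motion=[[-40,4,0,0,0,0,1],[-80,6,0,0,0,0,1],[-113,7,0,0,0,0,1],[-113,7,0,0,0,0,1],[-113,7,0,0,0,0,1]])

```text
clock: 46.7
tool_pos: [0.5856, 0.006, 0.2012]
eef_rot: [0.638, 0.77, -0.0, -0.001]
contact_force: [-0.4, 1.1, -2.1]
opening: 0.179
finger_force: 45.0
```

```bash
python3 g.py .5876 .003 .2 10.7;  python3 - <<'E'
from h import *
for n in('top','scene'):
    s=snap(n);W=world(s);v=cv2.cvtColor(s['frame'],cv2.COLOR_RGB2HSV)
    np.savez('hh_'+n+'.npz',W=W,f=s['frame'])
    if n=='top': c=s['frame'][120:250,170:300]
    else: d=s['frame'][120:250,190:330]
cv2.imwrite('pics/h2.png',cv2.hconcat([cv2.resize(c,(400,400)),cv2.resize(d,(400,400))])[:,:,::-1])
E
```

```text
shift [-3.3  1.4  1.2] turn [-0.1 -0.1  0. ]
shift [-3.3  1.4  1.2] turn [ 1.0e-01 -2.0e-01 -1.8e+02]
at [0.5856 0.006  0.2012] open 0.17902027751254232 F [-0.4  1.1 -2.1] t 46.7 q [-0.12  0.68  0.05  1.73 -0.05  0.73  0.14]
```

View pics/h2.png

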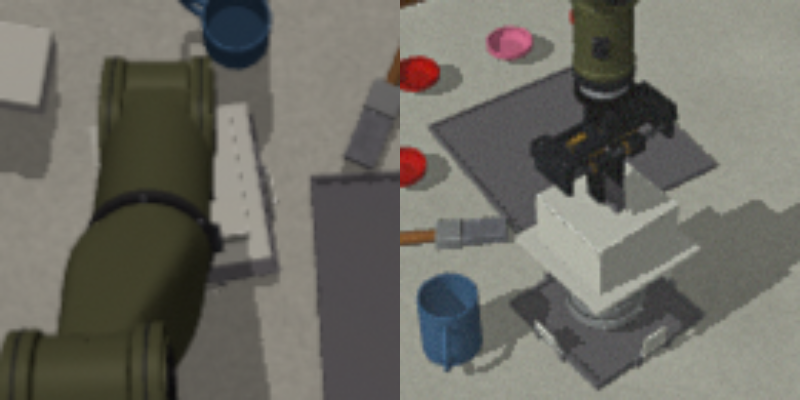

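The hood hangs level over the base and the stack. Next I'll measure its side faces in the scene view against the gripper.

Run:
```python
from h import *
t=r.get_state()['tool_pos'];a=np.radians(10.7);Rm=np.array([[np.cos(a),np.sin(a)],[-np.sin(a),np.cos(a)]])
for n in('scene','top'):
    d=np.load(f'hh_{n}.npz');W=d['W'].reshape(-1,3);W=W[np.isfinite(W).all(1)]
    H=np.c_[(W[:,:2]-t[:2])@Rm.T,W[:,2]]
    for ax,nm in((0,'x'),(1,'y')):
      for sg in(1,-1):
        o=1-ax
        k=(H[:,2]>.135)&(H[:,2]<.18)&(np.abs(H[:,o])<.05)&(np.abs(sg*H[:,ax]-.066)<.016)
        if k.sum()>25: p=np.polyfit(H[k,o],H[k,ax],1);print(n,nm,sg,k.sum(),'offset',np.median(H[k,ax]).round(4),'slope deg',np.degrees(p[0]).round(2))
        k=(H[:,2]>.117)&(H[:,2]<.134)&(np.abs(H[:,o])<.08)&(np.abs(sg*H[:,ax]-.0875)<.016)
        if k.sum()>10: print('   flange',n,nm,sg,k.sum(),np.percentile(sg*H[k,ax],[50,90,97]).round(4))
# base reference, earlier picture of rim edge in scene via flaps known; stack A
```

```text
scene x 1 147 offset 0.0651 slope deg -0.05
   flange scene x 1 156 [0.0805 0.0872 0.0895]
   flange scene x -1 21 [0.0809 0.0862 0.0883]
scene y 1 190 offset 0.0682 slope deg 0.18
   flange scene y 1 187 [0.0824 0.0904 0.0916]
   flange scene y -1 16 [0.0808 0.0843 0.0865]
   flange top x 1 28 [0.0828 0.0879 0.0882]
   flange top x -1 78 [0.0793 0.0854 0.0862]
   flange top y 1 21 [0.0867 0.0887 0.0895]
   flange top y -1 185 [0.0783 0.0837 0.0847]
```

>>> move_arm(motion=[[-1,1.5,25,0,0,0,1],[-1,1.5,50,0,0,0,1],[-1,1.5,80,0,0,0,1],[-1,1.5,100,0,0,0,1],[-1,1.5,100,0,0,0,1]])

```text
clock: 47.42
tool_pos: [0.5868, 0.0057, 0.1009]
eef_rot: [0.638, 0.77, -0.001, -0.002]
contact_force: [-0.2, -0.1, -2.3]
opening: 0.179
finger_force: 45.0
```

>>> move_arm(motion=[[0,0,0,0,0,0,1],[0,0,0,0,0,0,1],[0,0,0,0,0,0,1]])

```text
clock: 47.8
tool_pos: [0.5886, 0.0043, 0.1032]
eef_rot: [0.638, 0.77, 0.001, 0.0]
contact_force: [-0.0, -0.7, -3.1]
opening: 0.176
finger_force: 45.0
```

```bash
python3 g.py .587 .0048 .086 10.7
```

```text
shift [ 0.8 -1.5 17.2] turn [ 0.1  0.  -0. ]
shift [ 0.8 -1.5 17.2] turn [ 0.0e+00 -1.0e-01  1.8e+02]
at [0.5886 0.0043 0.1032] open 0.17605906242010716 F [-0.  -0.7 -3.1] t 47.8 q [-0.11  0.83  0.04  1.79 -0.05  0.52  0.15]
```

>>> move_arm(motion=[[0.5,-1,4,0,0,0,1],[0.5,-1,8,0,0,0,1],[0.5,-1,11,0,0,0,1],[0.5,-1,13,0,0,0,1],[0.5,-1,13,0,0,0,1]])

```text
clock: 48.42
tool_pos: [0.587, 0.0045, 0.0891]
eef_rot: [0.638, 0.77, -0.0, -0.0]
contact_force: [-0.1, 0.7, -3.0]
opening: 0.179
finger_force: 45.0
```

```bash
python3 g.py .587 .0048 .086 10.7
```

```text
shift [0.3 0.1 3.1] turn [-0. -0. -0.]
shift [0.3 0.1 3.1] turn [ -0.   0. 180.]
at [0.587  0.0045 0.0891] open 0.17920167594761682 F [-0.1  0.7 -3. ] t 48.425 q [-0.11  0.85  0.03  1.8  -0.05  0.49  0.15]
```

>>> move_arm(motion=[[0,0,1,0,0,0,1],[0,0,2,0,0,0,1],[0,0,3,0,0,0,1],[0,0,3,0,0,0,1]])

```text
clock: 48.92
tool_pos: [0.5871, 0.0045, 0.0864]
eef_rot: [0.638, 0.77, 0.0, 0.0]
contact_force: [-0.2, -0.7, -2.5]
opening: 0.177
finger_force: 45.0
```

>>> move_arm(motion=[[0,0,1,0,0,0,1],[0,0,1,0,0,0,1]])

```text
clock: 49.18
tool_pos: [0.5872, 0.0046, 0.0863]
eef_rot: [0.638, 0.77, 0.0, 0.0]
contact_force: [-1.2, -0.0, 5.4]
opening: 0.174
finger_force: 45.0
```

Flange home at tool z 0.086, contact about 8 N. Releasing.

>>> move_arm(motion=[[0,0,0,0,0,0,0.6],[0,0,0,0,0,0,0.5],[0,0,0,0,0,0,0.4],[0,0,-15,0,0,0,0.4],[0,0,-50,0,0,0,0.4]])

```text
clock: 49.8
tool_pos: [0.5861, 0.0045, 0.1355]
eef_rot: [0.638, 0.77, -0.001, -0.001]
contact_force: [-0.2, 0.1, 0.2]
opening: 0.603
finger_force: 0.0
```

>>> move_arm(motion=[[0,0,-40,0,0,0,1],[60,0,-50,0,0,0,1],[110,0,-50,0,0,0,1],[165,0,-50,0,0,0,1],[165,0,-50,0,0,0,1]])

```text
clock: 50.42
tool_pos: [0.5551, 0.1738, 0.1863]
eef_rot: [0.635, 0.773, 0.002, -0.001]
contact_force: [-0.3, 0.8, -0.4]
opening: 0.058
finger_force: 0.0
```

```bash
cat > flap.py <<'E'
from h import *
import sys
# flap.py side r z tilt: shift/turn to bring shut fingertips to radius r (m) from base centre on that side, tool leaning outwards by tilt deg, fingers' line along the hinge
C=np.array([.587,.0045]);yaw=10.7
side,rr,z,tilt=sys.argv[1],*map(float,sys.argv[2:5])
a=np.radians(yaw+dict(far=0,left=90,near=180,right=270)[side]);o=np.array([np.cos(a),np.sin(a),0]);t=np.array([-o[1],o[0],0])
zt=-np.sin(np.radians(tilt))*o-np.cos(np.radians(tilt))*np.array([0,0,1])
p=np.r_[C,z]+rr*o
s=r.get_state();A=R.from_quat(s['eef_rot']);best=None
for k in(1,-1):
    B=R.from_matrix(np.column_stack([np.cross(k*t,zt),k*t,zt]));v=np.degrees((A.inv()*B).as_rotvec())
    if best is None or np.linalg.norm(v)<np.linalg.norm(best): best=v
M=A.as_matrix()
print('shift',(A.inv().apply(p-s['tool_pos'])*1000).round(1),'turn',best.round(1),'| out',M.T@o.round(3),'up',M.T@[0,0,1.])
print('at',s['tool_pos'].round(4),'r',((s['tool_pos']-np.r_[C,0])@o).round(4),'F',s['contact_force'].round(1),'t',s['clock'],'q',s['q'].round(2))
E
python3 flap.py left .15 .034 12
python3 - <<'E'
from h import *
for n in('top','scene'):
    s=snap(n);W=world(s);k=np.hypot(W[...,0]-.587,W[...,1]-.006)<.16
    a=np.radians(10.7);d=W[...,:2]-[.587,.007];x=d@[np.cos(a),np.sin(a)];y=d@[-np.sin(a),np.cos(a)]
    m=(np.maximum(abs(x),abs(y))<.060)&(W[...,2]>.06)&(W[...,2]<.09);P=np.c_[x[m],y[m],np.ones(m.sum())];c=np.linalg.lstsq(P,W[m][:,2],rcond=None)[0];print(n,'hood top z',c[2].round(4),'tilt',np.degrees(c[:2]).round(2))
    m=(np.maximum(abs(x),abs(y))<.084)&(np.maximum(abs(x),abs(y))>.072)&(W[...,2]<.03)
    for nm,q in(('x+',x>.07),('x-',x<-.07),('y+',y>.07),('y-',y<-.07)):
        if (m&q).sum()>8: print('  flange',nm,(m&q).sum(),np.median(W[m&q][:,2]).round(4))
    if n=='scene': cv2.imwrite('pics/h3.png',cv2.resize(s['frame'][150:270,190:330,::-1],None,fx=5,fy=5,interpolation=cv2.INTER_CUBIC))
E
```

```text
shift [-22.9  -0.4 152.2] turn [  0.1 -12.3   0.5] | out [1.00039226 0.00887544 0.00464289] up [ 0.00463211  0.001004   -0.99998877]
at [0.5551 0.1738 0.1863] r 0.1722 F [-0.3  0.8 -0.4] t 50.425 q [-0.43  0.7   0.08  1.76 -0.09  0.68 -0.1 ]
top hood top z 0.0796 tilt [ 0.1  -0.01]
  flange x+ 57 0.0109
  flange x- 162 0.0101
  flange y+ 157 0.0108
  flange y- 153 0.0108
scene hood top z 0.0788 tilt [-0.07  0.12]
  flange x+ 102 0.0099
  flange x- 17 0.01
  flange y+ 92 0.0098
  flange y- 12 0.0098
```

View pics/h3.png

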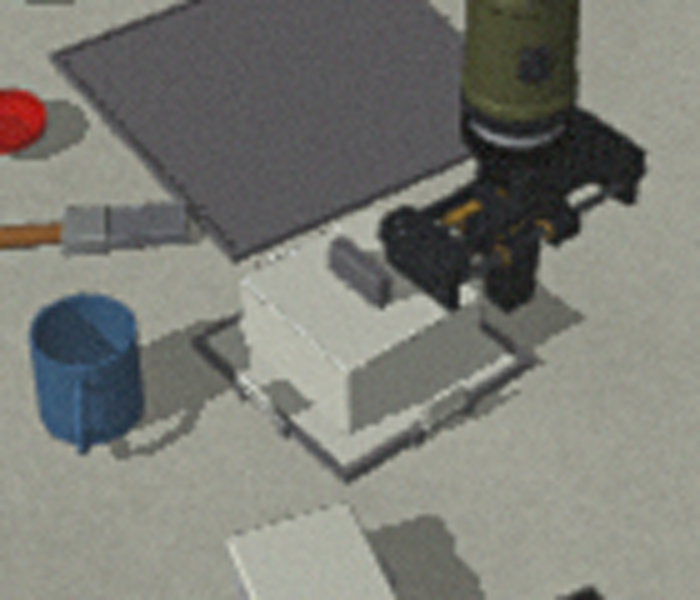

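The hood is fully home: top at 79 mm, flange at 10 mm, no tilt. Now the left flap.

>>> move_arm(motion=[[-10,0,40,0,-4,0,1],[-20,0,80,0,-8,0,1],[-21,0,120,0,-12,0,1],[-22,0,150,0,-12,0,1],[-22,0,150,0,-12,0,1]])

```text
clock: 51.15
tool_pos: [0.5597, 0.1427, 0.0341]
eef_rot: [0.635, 0.765, -0.069, 0.08]
contact_force: [-0.9, 0.3, 0.3]
opening: 0.005
finger_force: 0.0
```

>>> move_arm(motion=[[0,0,0,0,0,0,1],[0,0,0,0,0,0,1]])

```text
clock: 51.4
tool_pos: [0.562, 0.1445, 0.0371]
eef_rot: [0.636, 0.765, -0.066, 0.081]
contact_force: [0.8, -0.5, -1.0]
opening: 0.003
finger_force: 0.0
```

```bash
python3 flap.py left .086 .034 12
```

```text
shift [-54.4  -1.3  14.7] turn [ 0.1 -0.  -0.2] | out [ 0.97867699 -0.00238291 -0.20753473] up [-0.20743585  0.00292012 -0.97824426]
at [0.562  0.1445 0.0371] r 0.1422 F [ 0.8 -0.5 -1. ] t 51.4 q [-0.58  0.97  0.24  1.82  0.    0.42 -0.26]
```

>>> move_arm(motion=[[-12,-1,6,0,0,0,1],[-24,-1,8,0,0,0,1],[-36,-1,11,0,0,0,1],[-46,-1,13,0,0,0,1],[-54,-1,15,0,0,0,1]])

```text
clock: 52.02
tool_pos: [0.5703, 0.0891, 0.032]
eef_rot: [0.635, 0.765, -0.067, 0.081]
contact_force: [-1.1, 0.9, 0.9]
opening: 0.005
finger_force: 0.5
```

>>> move_arm(motion=[[1,0,4,0,0,0,1],[2,0,8,0,0,0,1],[2.5,0,12,0,0,0,1],[3,0,15,0,0,0,1],[3,0,15,0,0,0,1]])

```text
clock: 52.65
tool_pos: [0.5702, 0.0896, 0.0173]
eef_rot: [0.635, 0.766, -0.067, 0.081]
contact_force: [-1.7, -0.8, 9.0]
opening: 0.005
finger_force: 4.7
```

```bash
python3 flap.py left .086 .0175 12
```

```text
shift [-0.8  0.8 -0. ] turn [ 0.  0. -0.] | out [ 9.78454172e-01 -8.85646982e-04 -2.08594462e-01] up [-2.08502085e-01  2.43610594e-04 -9.78021892e-01]
at [0.5702 0.0896 0.0173] r 0.0867 F [-1.7 -0.8  9. ] t 52.65 q [-0.49  1.    0.23  1.85  0.03  0.35 -0.2 ]
```

>>> move_arm(motion=[[0,0,1,0,0,0,1],[0,0,1.5,0,0,0,1],[0,0,1.5,0,0,0,1],[0,0,-10,0,0,0,1],[-4,0,-40,0,0,0,1]])

```text
clock: 53.28
tool_pos: [0.5678, 0.0949, 0.0556]
eef_rot: [0.634, 0.766, -0.068, 0.079]
contact_force: [0.1, -0.4, 0.1]
opening: 0.001
finger_force: 0.0
```

>>> move_arm(motion=[[-10,0,-50,0,0,0,1],[-22,0,-100,0,0,0,1],[-50,0,-110,0,8,0,1],[-100,0,-100,0,16,0,1],[-150,0,-90,0,24,0,1]])

```text
clock: 53.9
tool_pos: [0.5928, -0.0253, 0.1762]
eef_rot: [0.633, 0.767, 0.064, -0.077]
contact_force: [1.7, 0.3, -0.2]
opening: 0.005
finger_force: 0.0
```

```bash
python3 flap.py right .145 .16 12
```

```text
shift [-115.6   -0.6   -7. ] turn [-0.   0.5  0.2] | out [-0.9804234  -0.00346224 -0.19910541] up [ 1.99017405e-01  3.34874654e-04 -9.79995898e-01]
at [ 0.5928 -0.0253  0.1762] r 0.0303 F [ 1.7  0.3 -0.2] t 53.9 q [ 0.14  0.75 -0.13  1.68 -0.15  0.77  0.35]
```

>>> move_arm(motion=[[-58,0,-4,0,0,0,1],[-116,0,-7,0,0,0,1],[-124,0,35,0,0,0,1],[-133,0,80,0,0,0,1],[-141,0,117,0,0,0,1]])

```text
clock: 54.52
tool_pos: [0.6124, -0.1395, 0.031]
eef_rot: [0.635, 0.766, 0.061, -0.077]
contact_force: [0.1, 0.4, 0.7]
opening: 0.005
finger_force: 0.0
```

>>> move_arm(motion=[[0,0,0,0,0,0,1],[0,0,0,0,0,0,1]])

```text
clock: 54.78
tool_pos: [0.614, -0.1401, 0.0342]
eef_rot: [0.635, 0.766, 0.062, -0.075]
contact_force: [-0.1, -0.8, -0.1]
opening: 0.006
finger_force: 0.0
```

```bash
python3 flap.py right .086 .033 12
```

```text
shift [59.7  0.3 13. ] turn [-0.1  0.9 -0. ] | out [-9.81562015e-01  5.99205992e-04 -1.93444181e-01] up [ 0.19335781 -0.00121847 -0.98112755]
at [ 0.614  -0.1401  0.0342] r 0.1471 F [-0.1 -0.8 -0.1] t 54.775 q [ 0.31  1.01 -0.13  1.58 -0.11  0.64  0.51]
```

>>> move_arm(motion=[[14,0,4,0,0,0,1],[27,0,6,0,0,0,1],[40,0,9,0,0,0,1],[51,0,11,0,0,0,1],[60,0,13,0,0,0,1]])

```text
clock: 55.4
tool_pos: [0.6016, -0.0793, 0.0321]
eef_rot: [0.635, 0.766, 0.061, -0.076]
contact_force: [0.5, -0.9, 0.7]
opening: 0.005
finger_force: 0.5
```

>>> move_arm(motion=[[-1,0,4,0,0,0,1],[-2,0,8,0,0,0,1],[-2.5,0,12,0,0,0,1],[-3,0,16,0,0,0,1],[-3,0,16,0,0,0,1]])

```text
clock: 56.02
tool_pos: [0.6016, -0.0798, 0.0171]
eef_rot: [0.635, 0.766, 0.061, -0.076]
contact_force: [-2.7, 0.5, 14.1]
opening: 0.005
finger_force: 7.3
```

```bash
python3 flap.py right .086 .0165 12; python3 flap.py far .13 .034 12
python3 - <<'E'
from h import *
s=snap('top');W=world(s);v=cv2.cvtColor(s['frame'],cv2.COLOR_RGB2HSV);m=(v[...,0]>98)&(v[...,0]<125)&(v[...,1]>120)&(W[...,0]>.65);m=cv2.morphologyEx(m.astype(np.uint8),cv2.MORPH_OPEN,np.ones((3,3)))>0;P=W[m];P=P[np.isfinite(P).all(1)];print('mug',len(P),P.min(0),P.max(0))
E
```

```text
shift [-0.5  1.3  0.5] turn [-0.1  0.8 -0.1] | out [-0.98134076  0.00115907 -0.19456096] up [ 0.1944712  -0.00274128 -0.9809044 ]
at [ 0.6016 -0.0798  0.0171] r 0.0856 F [-2.7  0.5 14.1] t 56.025 q [ 0.23  1.01 -0.14  1.67 -0.13  0.54  0.46]
shift [ 87.4 131.2  -0.3] turn [ 18.    0.5 -88.2] | out [ 0.00167028  1.00043797 -0.00246472] up [ 0.1944712  -0.00274128 -0.9809044 ]
at [ 0.6016 -0.0798  0.0171] r -0.0013 F [-2.7  0.5 14.1] t 56.025 q [ 0.23  1.01 -0.14  1.67 -0.13  0.54  0.46]
mug 447 [ 0.75571184 -0.08256942 -0.00321623] [ 0.83568144 -0.00991668  0.09303413]
```

>>> move_arm(motion=[[0,0,1,0,0,0,1],[0,0,1,0,0,0,1],[0,0,-15,0,0,0,1],[10,0,-60,0,0,0,1],[20,0,-110,0,0,0,1]])

```text
clock: 56.7
tool_pos: [0.6016, -0.0822, 0.1279]
eef_rot: [0.636, 0.766, 0.06, -0.076]
contact_force: [0.6, -0.0, 0.0]
opening: 0.003
finger_force: 0.0
```

>>> move_arm(motion=[[10,5,-50,2,2,-10,1],[20,20,-65,5,0,-20,1],[35,40,-65,8,-2,-30,1],[50,60,-65,10,-3,-40,1],[60,80,-65,10,-3,-50,1]])

```text
clock: 57.32
tool_pos: [0.6732, -0.0194, 0.2025]
eef_rot: [0.242, 0.967, 0.006, -0.077]
contact_force: [-0.3, 0.1, 0.3]
opening: 0.002
finger_force: 0.0
```

```bash
python3 flap.py far .124 .16 0
```

```text
shift [-15.6  59.2  39.1] turn [  1.6  -8.9 -38.7] | out [-0.76986722  0.62476589 -0.13363025] up [ 0.15148316 -0.02468925 -0.98815145]
at [ 0.6732 -0.0194  0.2025] r 0.0803 F [-0.3  0.1  0.3] t 57.325 q [ 0.11  0.88 -0.28  1.26  0.16  1.17  0.92]
```

>>> move_arm(motion=[[-4,15,5,0.4,-2.2,-9.7,1],[-8,30,15,0.8,-4.5,-19.4,1],[-12,45,25,1.2,-6.7,-29,1],[-15.5,59,39,1.6,-8.9,-38.7,1],[-15.5,59,39,1.6,-8.9,-38.7,1]])

```text
clock: 57.95
tool_pos: [0.707, 0.0258, 0.1588]
eef_rot: [-0.09, 0.996, -0.0, -0.002]
contact_force: [-0.3, 0.6, -0.6]
opening: 0.009
finger_force: 0.0
```

>>> move_arm(motion=[[0,0,0,0,0,0,1],[0,0,0,0,0,0,1],[0,0,0,0,0,0,1]])

```text
clock: 58.32
tool_pos: [0.7086, 0.0247, 0.1607]
eef_rot: [-0.089, 0.996, -0.001, 0.0]
contact_force: [0.6, -0.3, -0.0]
opening: 0.007
finger_force: 0.0
```

```bash
python3 flap.py far .124 .034 0
```

```text
shift [ -0.7   2.9 126.7] turn [-0.1  0.  -0.5] | out [-1.00040429e+00  8.71591350e-03  5.31113533e-04] up [-5.44222141e-04 -1.52930995e-03 -9.99998683e-01]
at [0.7086 0.0247 0.1607] r 0.1232 F [ 0.6 -0.3 -0. ] t 58.325 q [ 0.09  0.91 -0.4   1.34  0.39  0.96  1.35]
```

>>> move_arm(motion=[[-1,6,30,0,0,0,1],[-1,6,65,0,0,0,1],[-1,6,100,0,0,0,1],[-1,6,123,0,0,0,1],[-1,6,126,0,0,0,1]])

```text
clock: 58.95
tool_pos: [0.7072, 0.031, 0.0327]
eef_rot: [-0.09, 0.996, -0.001, -0.001]
contact_force: [0.7, -0.2, 0.6]
opening: 0.008
finger_force: 0.0
```

>>> move_arm(motion=[[0,0,0,0,0,0,1],[0,0,0,0,0,0,1]])

```text
clock: 59.2
tool_pos: [0.7094, 0.0315, 0.0359]
eef_rot: [-0.09, 0.996, -0.0, 0.001]
contact_force: [-0.5, 0.1, 0.1]
opening: 0.006
finger_force: 0.0
```

```bash
python3 flap.py far .086 .032 10
```

```text
shift [39.3 -4.1  3.8] turn [-0.  10.2 -0.4] | out [-1.00041122  0.00740553  0.00274758] up [-0.00275433 -0.00106657 -0.99999564]
at [0.7094 0.0315 0.0359] r 0.1253 F [-0.5  0.1  0.1] t 59.2 q [ 0.06  1.07 -0.35  1.39  0.45  0.76  1.29]
```

>>> move_arm(motion=[[10,0,3,0,0,0,1],[20,0,3,0,2,0,1],[28,0,4,0,5,0,1],[34,0,4,0,8,0,1],[39,0,4,0,10,0,1]])

```text
clock: 59.82
tool_pos: [0.6703, 0.0244, 0.0309]
eef_rot: [-0.089, 0.992, -0.008, -0.086]
contact_force: [1.3, 0.6, 0.8]
opening: 0.006
finger_force: 0.5
```

```bash
python3 flap.py far .086 .0175 10
```

```text
shift [-2.8 -4.1 13.2] turn [ 0.   0.1 -0.4] | out [-0.9853687   0.0073143  -0.17285843] up [ 0.17277897 -0.00104722 -0.98496007]
at [0.6703 0.0244 0.0309] r 0.0855 F [1.3 0.6 0.8] t 59.825 q [ 0.06  1.1  -0.36  1.33  0.41  0.96  1.34]
```

>>> move_arm(motion=[[-1,0,4,0,0,0,1],[-2,0,9,0,0,0,1],[-3,0,13,0,0,0,1],[-3,0,15.5,0,0,0,1],[-3,0,15.5,0,0,0,1]])

```text
clock: 60.45
tool_pos: [0.6695, 0.0241, 0.0169]
eef_rot: [-0.089, 0.992, -0.009, -0.087]
contact_force: [-6.5, -0.4, 17.9]
opening: 0.006
finger_force: 8.8
```

>>> move_arm(motion=[[0,0,0.5,0,0,0,1],[0,0,-15,0,0,0,1],[7,0,-55,0,0,0,1],[20,0,-110,0,0,0,1],[60,0,-155,0,-6,0,1]])

```text
clock: 61.08
tool_pos: [0.6423, 0.0203, 0.1787]
eef_rot: [-0.089, 0.996, -0.002, -0.03]
contact_force: [0.3, -0.3, 1.0]
opening: 0.004
finger_force: 0.0
```

```bash
python3 flap.py near .14 .16 10
```

```text
shift [195.8  -6.8  30.6] turn [  0.  -13.5  -0.4] | out [ 0.99856706 -0.00785033  0.06072238] up [ 6.07012256e-02  4.89232531e-04 -9.98155861e-01]
at [0.6423 0.0203 0.1787] r -0.0573 F [ 0.3 -0.3  1. ] t 61.075 q [ 0.11  0.83 -0.41  1.49  0.37  0.96  1.33]
```

>>> move_arm(motion=[[40,-2,0,0,-2,0,1],[85,-4,0,0,-4,0,1],[130,-6,5,0,-6,0,1],[170,-7,20,0,-8,0,1],[184,-7,30,0,-8,0,1]])

```text
clock: 61.7
tool_pos: [0.4535, -0.0224, 0.1605]
eef_rot: [-0.09, 0.995, 0.002, 0.034]
contact_force: [0.9, 0.3, 0.4]
opening: 0.004
finger_force: 0.0
```

>>> move_arm(motion=[[0,0,0,0,0,0,1],[0,0,0,0,0,0,1]])

```text
clock: 61.95
tool_pos: [0.4589, -0.0208, 0.1608]
eef_rot: [-0.09, 0.995, 0.003, 0.036]
contact_force: [1.6, 0.3, -0.9]
opening: 0.003
finger_force: 0.0
```

```bash
python3 flap.py near .128 .034 5
```

```text
shift [  6.6   1.1 126.7] turn [-0.1 -0.8 -0.4] | out [ 0.99779594 -0.00674475 -0.07240692] up [-7.23808394e-02 -6.40744067e-04 -9.97376861e-01]
at [ 0.4589 -0.0208  0.1608] r 0.1306 F [ 1.6  0.3 -0.9] t 61.95 q [ 0.15  0.61 -0.3   2.19  0.53  0.33  1.15]
```

>>> move_arm(motion=[[2,1,30,0,0,0,1],[4,1,65,0,0,0,1],[6,1,100,0,0,0,1],[7,1,126,0,0,0,1],[7,1,126,0,0,0,1]])

```text
clock: 62.58
tool_pos: [0.4505, -0.0245, 0.0475]
eef_rot: [-0.092, 0.996, -0.003, 0.018]
contact_force: [-1.0, -0.6, 1.3]
opening: 0.008
finger_force: 0.0
```

>>> move_arm(motion=[[0,0,0,0,0,0,1],[0,0,0,0,0,0,1]])

```text
clock: 62.82
tool_pos: [0.4494, -0.0249, 0.0485]
eef_rot: [-0.092, 0.996, -0.003, 0.017]
contact_force: [-0.2, 0.2, 1.2]
opening: 0.004
finger_force: 0.0
```

```bash
python3 flap.py near .086 .032 10
```

```text
shift [-54.1   3.6  18.3] turn [-0.6 -8.1 -0.1] | out [ 0.99986334 -0.00309002 -0.0338932 ] up [-0.03390636 -0.00956512 -0.99937924]
at [ 0.4494 -0.0249  0.0485] r 0.1407 F [-0.2  0.2  1.2] t 62.825 q [ 0.09  0.85 -0.23  2.25  1.46  0.18  0.24]
```

>>> move_arm(motion=[[0,0,-10,0,-4,0,1],[0,0,-10,0,-8,0,1],[0,0,-10,0,-10,0,1],[0,0,-10,0,-12,0,1],[0,0,-10,0,-14,0,1]])

```text
clock: 63.45
tool_pos: [0.4483, -0.0259, 0.0587]
eef_rot: [-0.092, 0.986, 0.007, 0.138]
contact_force: [0.1, 0.5, 0.0]
opening: 0.006
finger_force: 0.0
```

>>> move_arm(motion=[[0,0,0,0,0,0,1],[0,0,0,0,0,0,1],[0,0,0,0,0,0,1]])

```text
clock: 63.82
tool_pos: [0.4487, -0.0251, 0.0585]
eef_rot: [-0.092, 0.986, 0.007, 0.138]
contact_force: [0.0, -0.1, 1.0]
opening: 0.006
finger_force: 0.0
```

```bash
python3 flap.py near .13 .045 12
```

```text
shift [-7.3  3.5 16.1] turn [-0.6  3.9  0. ] | out [ 0.96221794 -0.0023527  -0.27389066] up [-0.27377869 -0.01090408 -0.9617309 ]
at [ 0.4487 -0.0251  0.0585] r 0.1414 F [ 0.  -0.1  1. ] t 63.825 q [ 0.39  0.94 -0.7   2.46  2.23  0.66 -0.5 ]
```

>>> move_arm(motion=[[-4,3,8,0,0,0,1],[-6,3,16,0,0,0,1],[-6,3,24,0,0,0,1],[-6,3,27,0,0,0,1],[-6,3,27,0,0,0,1]])

```text
clock: 64.45
tool_pos: [0.4602, -0.0199, 0.0335]
eef_rot: [-0.092, 0.986, 0.008, 0.137]
contact_force: [0.0, 0.3, 0.2]
opening: 0.007
finger_force: 0.0
```

```bash
python3 flap.py near .086 .032 14
```

```text
shift [-41.1   0.5  13.2] turn [-0.6  1.8  0. ] | out [ 0.96253332 -0.0025343  -0.27277862] up [-0.27266974 -0.00936273 -0.96206214]
at [ 0.4602 -0.0199  0.0335] r 0.1291 F [0.  0.3 0.2] t 64.45 q [ 0.38  1.01 -0.7   2.43  2.25  0.7  -0.5 ]
```

>>> move_arm(motion=[[-9,0,3,0,0,0,1],[-18,0,6,0,0,0,1],[-27,0,9,0,0,0,1],[-35,0,11,0,0,0,1],[-41,0,13,0,0,0,1]])

```text
clock: 65.08
tool_pos: [0.5039, -0.0119, 0.0328]
eef_rot: [-0.092, 0.986, 0.008, 0.139]
contact_force: [-0.9, 0.1, 0.8]
opening: 0.002
finger_force: 0.5
```

>>> move_arm(motion=[[1,0,4,0,0,0,1],[2,0,8,0,0,0,1],[3,0,11,0,0,0,1],[4,0,14,0,0,0,1],[4,0,14,0,0,0,1]])

```text
clock: 65.7
tool_pos: [0.5034, -0.012, 0.018]
eef_rot: [-0.092, 0.986, 0.008, 0.139]
contact_force: [0.9, 0.1, 2.6]
opening: 0.006
finger_force: 1.8
```

```bash
python3 flap.py near .086 .0175 14
```

```text
shift [0.9 0.7 0.3] turn [-0.6  1.9  0. ] | out [ 0.9619313  -0.00232962 -0.27489588] up [-0.27478384 -0.00972883 -0.96145681]
at [ 0.5034 -0.012   0.018 ] r 0.0852 F [0.9 0.1 2.6] t 65.7 q [ 0.34  1.02 -0.64  2.3   2.2   0.61 -0.42]
```

>>> move_arm(motion=[[0,0,1,0,0,0,1],[0.5,0,2,0,0,0,1],[0.5,0,2,0,0,0,1]])

```text
clock: 66.08
tool_pos: [0.5036, -0.0119, 0.0175]
eef_rot: [-0.093, 0.986, 0.008, 0.14]
contact_force: [-1.0, -0.3, 18.9]
opening: 0.007
finger_force: 9.5
```

>>> move_arm(motion=[[0,0,-10,0,0,0,1],[0,0,-40,0,0,0,1],[0,0,-90,0,0,0,1],[0,-60,-130,0,0,0,1],[0,-120,-130,0,0,0,1]])

```text
clock: 66.7
tool_pos: [0.4885, -0.1298, 0.1441]
eef_rot: [-0.093, 0.986, 0.009, 0.139]
contact_force: [0.9, -0.6, -1.4]
opening: 0.005
finger_force: 0.0
```

>>> move_arm(motion=[[0,-60,0,0,0,0,1],[0,-120,0,0,0,0,1],[0,-120,0,0,0,0,1]])

```text
clock: 67.08
tool_pos: [0.5115, -0.2104, 0.1402]
eef_rot: [-0.089, 0.985, -0.009, 0.145]
contact_force: [0.1, -0.3, -0.3]
opening: 0.007
finger_force: 0.0
```

```bash
cat > chk.py <<'E'
from h import *
ims=[]
for n,(u,v) in(('top',(231,187)),('scene',(262,210))):
    s=snap(n);W=world(s);a=np.radians(10.7);d=W[...,:2]-[.587,.007];x=d@[np.cos(a),np.sin(a)];y=d@[-np.sin(a),np.cos(a)];z=W[...,2]
    print(n,'hood top',np.nanmedian(z[(abs(x)<.06)&(abs(y)<.06)]).round(4))
    for nm,p,q in(('far',x,y),('left',y,x),('near',-x,y),('right',-y,x)):
        print('  ',nm,'flat z',[np.nanmedian(z[(abs(q)<.014)&(p>lo)&(p<lo+.009)&(z<.05)]).round(4) if ((abs(q)<.014)&(p>lo)&(p<lo+.009)).sum() else None for lo in(.074,.083,.092)],'high pts',((abs(q)<.03)&(p>.075)&(p<.13)&(z>.024)&(z<.06)).sum())
    ims.append(cv2.resize(s['frame'][v-50:v+50,u-50:u+50],(400,400),interpolation=cv2.INTER_CUBIC))
cv2.imwrite('pics/chk.png',cv2.hconcat(ims)[:,:,::-1])
E
python3 chk.py
```

```text
top hood top 0.0801
   far flat z [np.float64(0.0163), np.float64(0.0163), np.float64(0.0165)] high pts 1
   left flat z [np.float64(0.0164), np.float64(0.0177), np.float64(0.0161)] high pts 0
   near flat z [np.float64(0.0145), np.float64(0.0165), np.float64(0.0162)] high pts 0
   right flat z [np.float64(0.0154), np.float64(0.0173), np.float64(0.0169)] high pts 0
scene hood top 0.0793
   far flat z [np.float64(0.0139), np.float64(0.0145), np.float64(0.0149)] high pts 0
   left flat z [np.float64(0.0152), np.float64(0.0151), np.float64(0.0083)] high pts 2
   near flat z [None, None, None] high pts 0
   right flat z [None, None, None] high pts 0
```

View pics/chk.png

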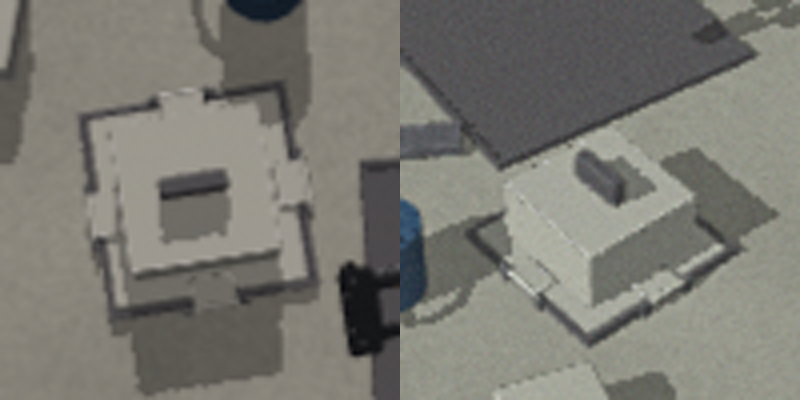

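All four flaps lie flat at about 16 mm over the flange, and the hood is level in the base. Handing in.

>>> move_arm(motion=[[0,0,0,0,0,0,1],[0,0,0,0,0,0,1],[0,0,0,0,0,0,1],[0,0,0,0,0,0,1]])

```text
clock: 67.68
tool_pos: [0.5126, -0.2092, 0.1409]
eef_rot: [-0.09, 0.985, -0.01, 0.146]
contact_force: [-0.2, -1.8, 0.2]
opening: 0.005
finger_force: 0.0
```

```bash
python3 -c "
from plant import finish_job
print(finish_job())"
```

```text
the job is handed in; nothing more can be done
None
```

The job is handed in at about 68 s: all four lids are nested within about 2 mm of the base centre, the hood's flange is flat in the pocket, and all four clip flaps were folded flat afterwards.

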